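# Tip and lift the hung cover off the chip box

### The job

The chip box by the band saw has to be emptied: tip its orange cover up by its low free end until it stands on end with its nib in the gutter behind the ledge, then lift it out past the ledge and stand it on its nib end in the slot of the wooden rack, centred along the slot as near as you can judge. Do not drop the cover, and leave the other things on the bench where they are.

Things in the scene. Friction and masses are not known exactly. Their poses are not given: they have to be found in the camera images.
- cover: Loose orange cover, 0.14 to 0.28 kg: flat stiff plate 150 (x) x 110 (y) x 8 (z) mm. Origin: centre of the plate's underside; +x to its nib end, +z its outer face. The nib is the last 8 mm at the +x end, full width, standing 12 mm out of the underside. A black stripe on the outer face marks the free (-x) end.
- cover_edge (a point): Middle of the cover's free end face: (-75, 0, 4) mm in the cover's frame. At the start the cover lies on the box's mouth, 25 degrees from level, this end low and to the front, underside about 62 mm above the bench, overhanging the front wall by about 33 mm: a fingertip fits under it from the front.
- cover_lip (a point): Middle of the cover's nib end face, mid thickness of the plate: (75, 0, 4) mm in the cover's frame. At the start the nib is hooked behind the ledge, high end.
- chipbox: Grey chip box fixed to the bench, 150 x 138 mm, 118 mm high without its rest rail; place and yaw vary, left or right of the rack. Origin on the bench, z up, -x its front (roughly to the robot's right). Its open mouth slopes up to +x at 25 degrees from the front wall (top at x = -41, z = 78 mm) to the steel ledge at x = 50 mm.
- ledge (a point): Centre of the ledge's rounded top bead (8 mm thick, along the box's y): (50, 0, 116) mm in the chip box's frame, same axes as the box. The cover tips up about this bead, shifting up to 25 mm towards the gutter as it rises.
- gutter (a point): Middle of the level gutter floor behind the ledge, (68, 0, 100) mm in the chip box's frame; the gutter is 30 mm wide in x, its back wall 18 mm high. Tipped up, the cover drops its nib end in here and stands by itself, nib pointing to the front, leaning back some 7 to 15 degrees on the rest rail, free end up (about 250 mm above the bench). It then lifts straight out.
- rest_rail (a point): Middle of the round rest rail, 10 mm thick, 138 mm long, along the box's y: (98, 0, 170) mm in the chip box's frame, on two posts at y = +-66 mm.
- rack: Wooden rack fixed to the bench: base 100 (x) x 150 (y) x 12 mm and two upright boards 150 mm long (y), 12 mm thick, tops 67 mm above the bench. Between them one slot along y, 34 mm wide in x, open above and at both ends. Origin on the bench under its middle, z up; place and yaw vary, left or right of the chip box.
- rack_slot (a point): Middle of the slot's floor, 12 mm above the bench; axes as the rack.
- slice_a: Bystander: round wood slice 84 mm across, 10 mm thick, lying near the work. Origin at the middle of its underside.
- slice_b: Bystander: round wood slice 96 mm across, 11 mm thick. Origin at the middle of its underside.
- slice_c: Bystander: round wood slice 90 mm across, 10 mm thick. Origin at the middle of its underside.
- glue: Bystander: white bottle with red cap, 60 mm across, 160 mm tall. Origin at the middle of its underside.
- chip_brush: Bystander: small hand brush lying on the bench. Origin at the underside below its middle; long axis x.
- driver: Bystander: screwdriver lying on the bench. Origin at the underside below its middle; long axis x.
- clamp: Bystander: black bar clamp with green jaw pads, 260 mm long, lying on the bench. Origin at the middle of its underside.
- offcut: Bystander: wood offcut 150 x 50 x 30 mm. Origin at the middle of its underside.

How it is judged:
By the outcome, as a careful person would: the job done as asked, in the order asked, and still so for the second after the job is handed in, with the robot touching nothing.
It also fails if it takes over 67 s, if anything falls off the work surface, if the arm or the gripper's body presses on something with over 40 N, if the wrist force passes 120 N, or if a joint passes its speed limit or range.

### The arm

A 6-joint arm with a two-finger parallel gripper is mounted at the origin on the work surface. World frame = base frame: x ahead of the robot, y to its left, z up, the work surface at z = 0. Lengths are in m, angles in rad, forces in N, time in s.
With the tool pointing down it reaches from about 0.35 to 0.775 m from the base axis. Payload 7.3 kg.
Tool frame: the origin (TCP) lies at the very end of the fingers, on their centre line; the grasp point (between the pads) lies 19 mm behind it; x points along the fingers, y is the direction in which the jaws open and shut, and the axes are right-handed (so a half turn about x gives the same grasp; the last joint's range is limited). The gripper opens to 92 mm and grips with 3 to 60 N. Pads are 19 mm wide; open, the fingers measure 130 mm over their backs; the gripper's body (75 mm by 190 mm) begins 47 mm behind the grasp point.
Start: joints at [-1.251, 0.342, 1.524, -0, 1.275, -0.146], TCP at [0.236, -0.469, 0.227] pointing down, gripper open.
Joint ranges: [-2.53, 2.53], [-0.77, 2.02], [0.04, 2.7], [-1, 4.14], [0.28, 2.66], [-3.11, 3.11]. Speed limits (rad/s): [2.57, 2.57, 3.14, 3.14, 3.14, 3.14].

### API

Orientations are given as [roll, pitch, yaw] about the fixed x, y, z axes, in that order (R = Rz(yaw) Ry(pitch) Rx(roll)).
In Python, from cell import robot gives the robot as it stands.
- The arm moves only by the tool play_rows, never from a script. Its argument "moves" is a list that holds one entry, the list of rows, each a list of 5 numbers: the shift along the tool's x, y, z in m, then the turn about the tool's x in degrees, then the opening, from -1 (shut) to 1 (fully open), so that 0 is half open. A call has exactly 10 rows; each row shifts and turns the pose as measured when the row begins, along the tool's axes as they then stand; what a row does not reach is not made up. A row lasts 1/10 s, in which the tool goes at most 50 mm and 8.59 degrees, less where a joint would pass 70% of its speed; a pose out of reach is approached as far as the arm can. A call with a gripper value outside its range is refused whole. The fingers move at their own pace and stop on an object; "grip_force" is the grip in N (left out, the last holds). Time passes only in rows, so rows that do not move let the fingers close, or fill a call up. It gives the time, the measured TCP pose, the force and the opening at its end, in the units of the state.
- robot.observe(): the state, without advancing time (a new reading comes with each control period).
- robot.read_camera(name): name is "scene" or "top" or "wrist"; returns the picture (420x560x3 uint8, red, green, blue); there is no depth.
- robot.get_calibration(name): a dict with "mtx" (3x3 intrinsics, pixels), "view" (4x4, takes a point from world to camera coordinates). Camera axes: x right, y up, looking along -z (the intrinsics and any distortion apply to the point x, -y, -z); pixel columns grow to the right and rows downward; lengths in m; the calibration is good to about 2 mm. A picture is of the moment at which its call begins: read the wrist's pose just before it. get_calibration takes no time and is no camera call; for the wrist camera it gives the pose at the moment of the call.
- robot.hand_in(): hands the job in, once; it reports no verdict.
Trained networks look in the newest picture that a camera, given by its name, has taken for a name from the list of things; names that differ only in an ending like _2 or _b are one class to them, and where a whole thing is asked for, a point or a joint stands for the part that bears it (a point fixed in the world has none). Each returns a list of dicts, best first, with "score" (0 to 1); they miss things now and then, are a little off and sometimes report something else, mostly with a low value. They report only what shows in the picture. A call takes as long as a camera call.
- robot.spot_in(camera, label): "point" ([column, row] in pixels, amid what is visible of it).
The state is a dict: "time": time; "qpos": joint angles; "qvel": joint speeds; "joint_efforts": joint torques, N m; "tool_pos": TCP position; "tool_rot": TCP orientation; "contact_force": force on the tool from outside, world axes, zero at the start; "torque": the same for the moment, N m; "opening": finger opening in m.
Only numpy, scipy, OpenCV 4.12 (cv2) and the standard library are available. Lean on these libraries where they do the work, as an engineer would, in place of code of your own. Each camera call takes 0.05 s, during which the arm holds its last target.

## Working session

There is one attempt and no reset: what is moved stays moved. The work goes in short steps, Python scripts to look and compute and a tool call to move; the robot and the scene stay as the last step left them, time stands still between calls to the robot, and variables do not carry over. Pictures are saved under pics/ and viewed, and the job is handed in when it is done.

Besides the shell and the picture viewer there is one more tool, called after "Request:" as name(argument=value, ...) on one line, values as JSON. play_rows: Moves the arm, as the interface text tells. Its arguments: {"type":"object","properties":{"moves":{"type":"array"},"grip_force":{"type":"number"}},"required":["moves"]}

```bash
ls; mkdir -p pics; cat > h.py <<'E'
import numpy as np, cv2
from cell import robot
from scipy.spatial.transform import Rotation as R
def cal(n):
    c=robot.get_calibration(n); return np.array(c['mtx']),np.array(c['view']),c
def snap(n,f):
    im=robot.read_camera(n); cv2.imwrite('pics/'+f,cv2.cvtColor(np.asarray(im),cv2.COLOR_RGB2BGR)); return im
def proj(n,P):
    K,V,_=cal(n); P=np.atleast_2d(P); c=(V@np.c_[P,np.ones(len(P))].T)[:3]; p=np.array([c[0],-c[1],-c[2]]); q=K@p; return (q[:2]/q[2]).T
def ray(n,uv):
    K,V,_=cal(n); d=np.linalg.inv(K)@np.array([uv[0],uv[1],1.]); d=np.array([d[0],-d[1],-d[2]])
    Rm=V[:3,:3]; o=-Rm.T@V[:3,3]; d=Rm.T@d; return o,d/np.linalg.norm(d)
def onz(n,uv,z):
    o,d=ray(n,uv); return o+d*(z-o[2])/d[2]
E
python3 - <<'E'
from h import *
print(robot.observe())
for n in ['scene','top','wrist']:
    snap(n,n+'0.png'); print(n,robot.get_calibration(n))
E
```

```text
pics
{'time': 0.0, 'qpos': array([-1.25097752e+00,  3.42716379e-01,  1.52500284e+00, -8.58389666e-06,
        1.27538511e+00, -1.45972784e-01]), 'qvel': array([-0.00057231,  0.00105437,  0.00141021,  0.00048204, -0.00227841,
        0.00011706]), 'joint_efforts': array([-4.11077126e-03, -4.31256652e+01, -2.44223177e+01,  7.13164313e-02,
        5.61437826e-02, -1.08575796e-04]), 'tool_pos': array([ 0.23569748, -0.46867361,  0.2260532 ]), 'tool_rot': array([-1.71133923,  1.56928463,  1.89604752]), 'contact_force': array([0.14377952, 0.84979342, 0.04155617]), 'torque': array([-0.03148868, -0.03322526,  0.0154489 ]), 'opening': 0.09173925761455995}
scene {'mtx': array([[385.25541618,   0.        , 280.2117407 ],
       [  0.        , 385.25541618, 206.14390495],
       [  0.        ,   0.        ,   1.        ]]), 'view': array([[-0.85651573,  0.51558401,  0.02353593,  0.49739906],
       [-0.27739895, -0.49832672,  0.8214136 ,  0.07399898],
       [ 0.4352363 ,  0.69702482,  0.56984714, -1.30772603],
       [ 0.        ,  0.        ,  0.        ,  1.        ]])}
top {'mtx': array([[422
[... 216 characters left out ...]
    [ 0.98814171, -0.00542133,  0.1534489 , -0.6027524 ],
       [-0.15338089,  0.01129056,  0.98810264, -1.20927467],
       [ 0.        ,  0.        ,  0.        ,  1.        ]])}
wrist {'mtx': array([[323.8791578 ,   0.        , 277.95187029],
       [  0.        , 323.8791578 , 210.65148714],
       [  0.        ,   0.        ,   1.        ]]), 'view': array([[ 4.48699306e-01, -8.93682504e-01, -7.18226577e-04,
        -5.24100363e-01],
       [ 8.57816711e-01,  4.30916956e-01, -2.80109029e-01,
         3.47444415e-02],
       [ 2.50638034e-01,  1.25068620e-01,  9.59967925e-01,
        -3.89994811e-01],
       [ 0.00000000e+00,  0.00000000e+00,  0.00000000e+00,
         1.00000000e+00]])}
```

View pics/scene0.png

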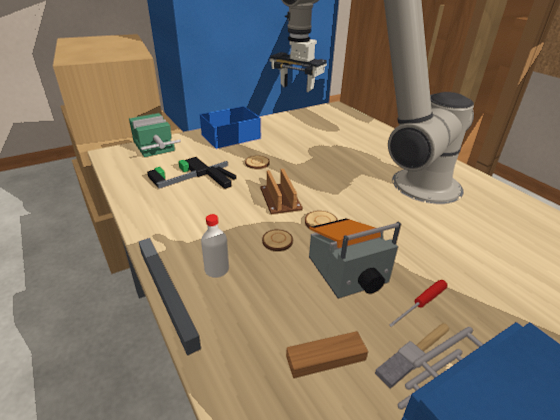

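View pics/top0.png

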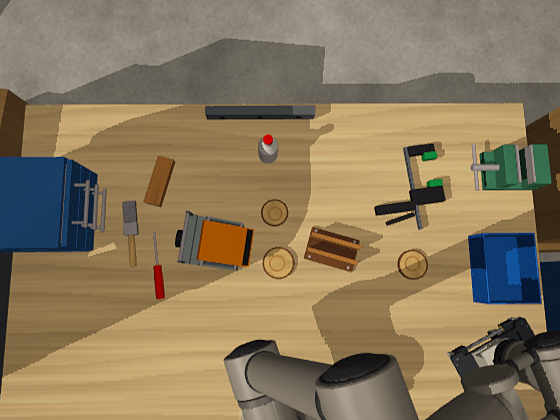

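View pics/wrist0.png

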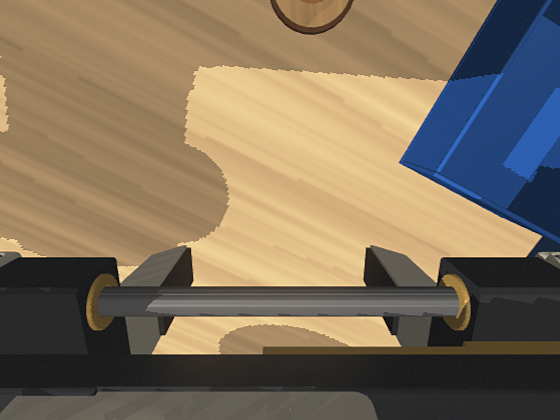

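```bash
python3 - <<'E'
from h import *
for n in ['top','scene']:
    for l in ['cover','cover_edge','cover_lip','chipbox','ledge','rest_rail','rack','rack_slot','slice_a','glue']:
        r=robot.spot_in(n,l)
        print(n,l,[(np.round(x['point'],1).tolist(),round(x['score'],2)) for x in r[:4]])
print(robot.observe()['time'])
a=cv2.imread('pics/top0.png'); cv2.imwrite('pics/topc.png',cv2.resize(a[195:285,165:365],None,fx=4,fy=4,interpolation=cv2.INTER_CUBIC))
a=cv2.imread('pics/scene0.png'); cv2.imwrite('pics/scc.png',cv2.resize(a[160:300,240:440],None,fx=4,fy=4,interpolation=cv2.INTER_CUBIC))
E
```

```text
top cover [([269.2, 146.4], 0.62), ([227.9, 241.9], 0.6)]
top cover_edge [([224.6, 246.0], 0.69)]
top cover_lip [([224.6, 242.8], 0.98)]
top chipbox [([192.1, 241.7], 0.95)]
top ledge [([190.3, 239.5], 0.83), ([228.7, 241.7], 0.6)]
top rest_rail [([194.3, 238.8], 0.91)]
top rack [([332.2, 248.1], 0.91)]
top rack_slot [([326.8, 250.5], 0.98)]
top slice_a [([411.0, 263.0], 0.86), ([272.3, 211.6], 0.7), ([278.2, 262.3], 0.56), ([131.4, 227.1], 0.51)]
top glue [([268.5, 149.9], 0.59)]
scene cover [([344.2, 229.5], 0.7), ([281.7, 194.2], 0.52), ([216.4, 250.8], 0.28)]
scene cover_edge [([343.1, 233.3], 0.95)]
scene cover_lip [([344.8, 230.4], 0.78)]
scene chipbox [([354.8, 259.7], 0.24)]
scene ledge [([354.9, 259.8], 0.9)]
scene rest_rail [([258.0, 162.1], 0.75), ([353.4, 259.5], 0.64)]
scene rack [([279.5, 193.0], 0.73), ([427.2, 293.2], 0.36)]
scene rack_slot [([282.3, 195.9], 0.89)]
scene slice_a [([318.8, 214.2], 0.79), ([257.8, 165.3], 0.77), ([274.6, 239.6], 0.62), ([192.3, 170.8], 0.2)]
scene glue [([403.9, 358.7], 0.69), ([217.2, 249.5], 0.64), ([355.6, 261.0], 0.21)]
1.15
```

View pics/topc.png

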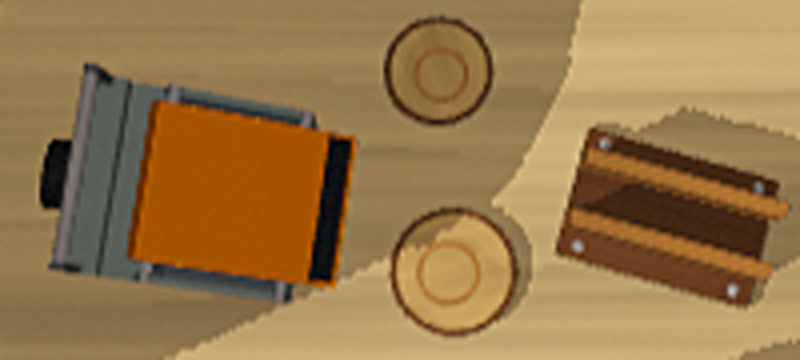

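View pics/scc.png

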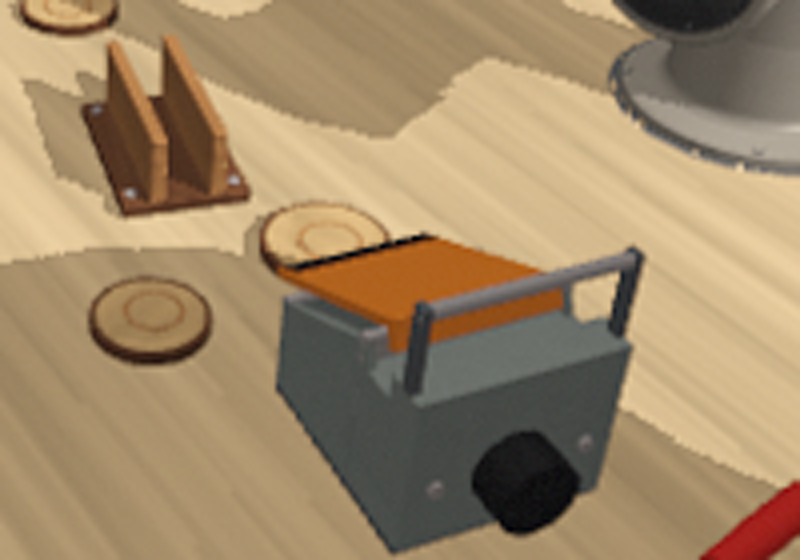

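```bash
cat > fit.py <<'E'
from h import *
from scipy.optimize import least_squares
c,s=np.cos(np.radians(25)),np.sin(np.radians(25))
def cov(x,y,z): # cover frame -> box frame, start pose; underside free end at (-74,62)
    X=x+75; return [-74+X*c-z*s, y, 62+X*s+z*c]
T=lambda u,v:(165+u/4,195+v/4); S=lambda u,v:(240+u/4,160+v/4)
# world: box x ~ +y => box y ~ -x
obs=[('top',cov(-75,-55,8),T(357,137)),('top',cov(-75,55,8),T(333,287)),('top',cov(75,-55,8),T(153,100)),('top',cov(75,55,8),T(132,258)),
('scene',cov(-75,-55,8),S(278,268)),('scene',cov(-75,55,8),S(435,235)),('scene',cov(75,-55,8),S(390,322)),('scene',cov(75,55,8),S(565,290)),
('scene',[98,-66,170],S(425,310)),('scene',[98,66,170],S(637,257)),('top',[98,-66,170],T(95,70)),('top',[98,66,170],T(65,267))]
def tf(p,P):
    P=np.atleast_2d(P)/1000.; cy,sy=np.cos(p[2]),np.sin(p[2]); return np.c_[p[0]+cy*P[:,0]-sy*P[:,1],p[1]+sy*P[:,0]+cy*P[:,1],P[:,2]]
def res(p,obs):
    return np.concatenate([(proj(n,tf(p,P))[0]-uv) for n,P,uv in obs])
if __name__=='__main__':
    r=least_squares(res,[0.55,0.2,np.pi/2],args=(obs,)); print('box',r.x,np.degrees(r.x[2])); print(np.round(r.fun.reshape(-1,2),1).tolist())
    # rack x ~ +x? yaw small
    ro=[('top',[50,75,12],T(597,127)),('top',[50,-75,12],T(780,180)),('top',[-50,-75,12],T(750,305)),('top',[-50,75,12],T(557,255)),
    ('top',[29,75,67],T(590,150)),('top',[29,-75,67],T(788,203)),('top',[-17,75,67],T(574,208)),('top',[-17,-75,67],T(773,265))]
    r=least_squares(res,[0.5,-0.1,0],args=(ro,)); print('rack',r.x,np.degrees(r.x[2])); print(np.round(r.fun.reshape(-1,2),1).tolist())
    for n,l in [((272.8,211.6),'slice'),((278.5,262.5),'slice2'),((412,264),'slice3')]: print(l,onz('top',n,0.01))
    print('glue',onz('scene',(213,270),0.0))
E
python3 fit.py
```

```text
box [0.49403508 0.15425323 1.41840228] 81.26846406400254
[[-0.9, 0.4], [-0.8, 0.8], [0.4, 0.1], [-1.3, 0.4], [0.1, -0.3], [-1.9, -1.0], [1.0, -1.1], [-0.7, -4.0], [-1.0, 0.6], [-1.0, 0.1], [-1.1, -0.4], [-2.5, -0.3]]
rack [ 0.48135164 -0.1664694  -0.27925822] -16.000317391770192
[[-1.8, 0.1], [0.4, 0.1], [-0.1, 1.1], [-0.3, -0.0], [0.1, -0.8], [0.8, -0.1], [0.0, -0.0], [0.7, -0.2]]
slice [0.59771184 0.01198873 0.01      ]
slice2 [ 0.44328533 -0.00399726  0.01      ]
slice3 [ 0.43606893 -0.40561707  0.01      ]
glue [0.78852547 0.02465373 0.        ]
```

```bash
cat >> h.py <<'E'
def st(p=True):
    o=robot.observe(); M=R.from_euler('xyz',o['tool_rot']).as_matrix()
    if p:
        print('t',round(o['time'],2),'q',np.round(o['qpos'],3),'pos',np.round(o['tool_pos'],4),'F',np.round(o['contact_force'],1),'open',round(o['opening'],4))
        print('tool axes x',np.round(M[:,0],3),'y',np.round(M[:,1],3),'z',np.round(M[:,2],3))
    return o,M
def to(d,M): # world shift -> tool
    return np.round(M.T@np.array(d),4)
E
python3 - <<'E'
from h import *
o,M=st()
p=o['tool_pos']
for w in [(0.5,-0.15,0.36),(0.48,0.3,0.36),(0.1,0.62,0.36)]:
    d=np.array(w)-p; print(w,to(d,M),np.linalg.norm(d)/0.05); p=np.array(w)
E
```

```text
t 1.15 q [-1.251  0.342  1.524 -0.     1.275 -0.146] pos [ 0.2358 -0.4691  0.2267] F [ 0.5 -0.9 -0.3] open 0.0917
tool axes x [-0. -0. -1.] y [ 0.449 -0.893  0.   ] z [-0.893 -0.449  0.   ]
(0.5, -0.15, 0.36) [-0.1333 -0.1664 -0.3793] 8.703165039221107
(0.48, 0.3, 0.36) [-0.     -0.411  -0.1843] 9.008884503644165
(0.1, 0.62, 0.36) [-0.     -0.4566  0.1958] 9.935793878699377
```

```bash
cat >> h.py <<'E'
def plan(d,turn=0,n=10,g=1,M=None):
    """straight world shift d over n rows with total turn deg about tool x; print rows"""
    if M is None: _,M=st(False)
    d=np.array(d)/n; rows=[]
    for i in range(n):
        t=M.T@d; rows.append([round(float(v),4) for v in t]+[round(turn/n,2),g]); M=M@R.from_euler('x',turn/n,degrees=True).as_matrix()
    print(rows)
    return M
E
python3 - <<'E'
from h import *
o,M=st(False)
plan([.264,.319,.133],-55)
E
```

```text
[[-0.0133, -0.0166, -0.0379, -5.5, 1], [-0.0133, -0.0129, -0.0393, -5.5, 1], [-0.0133, -0.0091, -0.0404, -5.5, 1], [-0.0133, -0.0052, -0.0411, -5.5, 1], [-0.0133, -0.0012, -0.0414, -5.5, 1], [-0.0133, 0.0027, -0.0413, -5.5, 1], [-0.0133, 0.0067, -0.0409, -5.5, 1], [-0.0133, 0.0106, -0.04, -5.5, 1], [-0.0133, 0.0144, -0.0388, -5.5, 1], [-0.0133, 0.018, -0.0373, -5.5, 1]]
```

Request:
play_rows(moves=[[[-0.0133,-0.0166,-0.038,-5.5,-1],[-0.0133,-0.013,-0.039,-5.5,-1],[-0.0133,-0.009,-0.04,-5.5,-1],[-0.0133,-0.005,-0.041,-5.5,-1],[-0.0133,-0.001,-0.041,-5.5,-1],[-0.0133,0.003,-0.041,-5.5,-1],[-0.0133,0.007,-0.041,-5.5,-1],[-0.0133,0.011,-0.04,-5.5,-1],[-0.0133,0.0144,-0.039,-5.5,-1],[-0.0133,0.018,-0.037,-5.5,-1]]])

```text
time: 2.15
tool_pos: [0.5018, -0.1401, 0.3633]
tool_rot: [-2.719, 1.569, 1.876]
contact_force: [0.3, -0.4, 0.2]
opening: 0.0162
```

```bash
python3 - <<'E'
from h import *
o,M=st()
print(to([-.02,.44,0.03],M)/10,to([-.4,.32,0],M)/10)
E
```

```text
t 2.15 q [-4.200e-01  2.690e-01  1.258e+00  1.000e-03  1.616e+00 -3.020e-01] pos [ 0.5018 -0.1401  0.3633] F [ 0.3 -0.4  0.2] open 0.0162
tool axes x [-0.     0.001 -1.   ] y [ 0.993 -0.117 -0.001] z [-0.117 -0.993 -0.001]
[-0.00294 -0.00715 -0.04347] [ 6.000e-05 -4.348e-02 -2.709e-02]
```

Request:
play_rows(moves=[[[-0.003,-0.007,-0.0435,0,-1],[-0.003,-0.007,-0.0435,0,-1],[-0.003,-0.007,-0.0435,0,-1],[-0.003,-0.007,-0.0435,0,-1],[-0.003,-0.007,-0.0435,0,-1],[-0.003,-0.007,-0.0435,0,-1],[-0.003,-0.007,-0.0435,0,-1],[-0.003,-0.007,-0.0435,0,-1],[-0.003,-0.007,-0.0435,0,-1],[-0.003,-0.007,-0.0435,0,-1]]])

```text
time: 3.15
tool_pos: [0.4821, 0.3172, 0.3959]
tool_rot: [1.93, 1.566, 0.244]
contact_force: [1.8, -0.6, -0.2]
opening: 0.0007
```

Request:
play_rows(moves=[[[0,-0.041,-0.029,0,-1],[0,-0.041,-0.029,0,-1],[0,-0.041,-0.029,0,-1],[0,-0.041,-0.029,0,-1],[0,-0.041,-0.029,0,-1],[0,-0.041,-0.029,0,-1],[0,-0.041,-0.029,0,-1],[0,-0.041,-0.029,0,-1],[0,-0.041,-0.029,0,-1],[0,-0.041,-0.029,0,-1]]])

```text
time: 4.15
tool_pos: [0.1105, 0.6522, 0.3918]
tool_rot: [1.581, 1.569, -0.107]
contact_force: [1.3, 1.1, 0.1]
opening: 0.0005
```

```bash
python3 - <<'E'
from h import *
o,M=st()
E
```

```text
t 4.15 q [ 1.288  0.587  0.69  -0.002  1.864  1.405] pos [0.1105 0.6522 0.3918] F [1.3 1.1 0.1] open 0.0005
tool axes x [ 0.002 -0.    -1.   ] y [ 0.993 -0.117  0.002] z [-0.117 -0.993 -0.   ]
```

Request:
play_rows(moves=[[[0,0,-0.03,0,-1],[0,0,-0.03,0,-1],[0,0,-0.03,0,-1],[0,0,-0.03,0,-1],[0,0,-0.03,0,-1],[0,0,-0.03,0,-1],[0,0,-0.03,0,-1],[0,0,-0.03,0,-1],[0,0,-0.03,0,-1],[0,0,-0.03,0,-1]]])

```text
time: 5.15
tool_pos: [0.115, 0.8203, 0.3197]
tool_rot: [3.101, 1.443, 1.423]
contact_force: [0.1, -0.6, -0.6]
opening: 0.0008
```

```bash
python3 - <<'E'
from h import *
o,M=st()
E
```

```text
t 5.15 q [1.335 1.019 0.036 0.012 1.96  1.447] pos [0.115  0.8203 0.3197] F [ 0.1 -0.6 -0.6] open 0.0008
tool axes x [ 0.019  0.126 -0.992] y [ 0.994 -0.107  0.005] z [-0.106 -0.986 -0.127]
```

Request:
play_rows(moves=[[[0,0,-0.05,0,-1],[0,0,-0.05,0,-1],[0,0,-0.05,0,-1],[0,0,-0.05,0,-1],[0,0,-0.05,0,-1],[0,0,-0.05,0,-1],[0,0,-0.05,0,-1],[0,0,-0.05,0,-1],[0,0,-0.05,0,-1],[0,0,-0.05,0,-1]]])

```text
time: 6.15
tool_pos: [0.1226, 0.9511, 0.3168]
tool_rot: [3.106, 1.073, 1.427]
contact_force: [-0.7, -0.0, 0.6]
opening: 0.0005
```

```bash
python3 - <<'E'
from h import *
o,M=st()
E
```

```text
t 6.15 q [1.351 1.068 0.036 0.036 1.541 1.468] pos [0.1226 0.9511 0.3168] F [-0.7 -0.   0.6] open 0.0005
tool axes x [ 0.069  0.473 -0.879] y [ 0.993 -0.113  0.017] z [-0.091 -0.874 -0.477]
```

Request:
play_rows(moves=[[[0.018,0,-0.045,0,-1],[0.018,0,-0.045,0,-1],[0.018,0,-0.045,0,-1],[0.018,0,-0.045,0,-1],[0.018,0,-0.045,0,-1],[0.018,0,-0.045,0,-1],[0.018,0,-0.045,0,-1],[0.018,0,-0.045,0,-1],[0.018,0,-0.045,0,-1],[0.018,0,-0.045,0,-1]]])

```text
time: 7.15
tool_pos: [0.1331, 1.0621, 0.3371]
tool_rot: [3.111, 0.709, 1.43]
contact_force: [-0.1, 0.4, 1.0]
opening: 0.0006
```

```bash
python3 - <<'E'
from h import *
o,M=st()
E
```

```text
t 7.15 q [1.358 1.131 0.036 0.061 1.114 1.466] pos [0.1331 1.0621 0.3371] F [-0.1  0.4  1. ] open 0.0006
tool axes x [ 0.106  0.751 -0.651] y [ 0.993 -0.12   0.024] z [-0.06  -0.649 -0.759]
```

```bash
python3 - <<'E'
from h import *
o,M=st(False)
d=np.array([0.40,0.48,0.42])-o['tool_pos'];print(to(d,M)/13); d=np.array([0.465,-0.05,0.32])-[.4,.48,.42];print(to(d,M)/11)
E
```

```text
[-0.03562308  0.02589231  0.02298462]
[-0.02965455  0.01142727  0.0378    ]
```

Request:
play_rows(moves=[[[-0.035,0.026,0.023,0,-1],[-0.035,0.026,0.023,0,-1],[-0.035,0.026,0.023,0,-1],[-0.035,0.026,0.023,0,-1],[-0.035,0.026,0.023,0,-1],[-0.035,0.026,0.023,0,-1],[-0.035,0.026,0.023,0,-1],[-0.035,0.026,0.023,0,-1],[-0.035,0.026,0.023,0,-1],[-0.035,0.026,0.023,0,-1]]])

```text
time: 8.15
tool_pos: [0.3249, 0.6608, 0.4048]
tool_rot: [3.091, 0.673, 1.418]
contact_force: [0.9, 0.7, 0.1]
opening: 0.0003
```

```bash
python3 - <<'E'
from h import *
o,M=st()
d=np.array([0.465,-0.05,0.32])-o['tool_pos'];print(to(d,M)/10,np.linalg.norm(d))
E
```

```text
t 8.15 q [0.814 0.264 1.473 0.718 0.742 0.541] pos [0.3249 0.6608 0.4048] F [0.9 0.7 0.1] open 0.0003
tool axes x [ 0.119  0.773 -0.623] y [ 0.992 -0.12   0.04 ] z [-0.044 -0.623 -0.781]
[-0.04799  0.02212  0.05028] 0.7293996933716466
```

Request:
play_rows(moves=[[[-0.032,0.014,0.033,0,-1],[-0.032,0.014,0.033,0,-1],[-0.032,0.014,0.033,0,-1],[-0.032,0.014,0.033,0,-1],[-0.032,0.014,0.033,0,-1],[-0.032,0.014,0.033,0,-1],[-0.032,0.014,0.033,0,-1],[-0.032,0.014,0.033,0,-1],[-0.032,0.014,0.033,0,-1],[-0.032,0.014,0.033,0,-1]]])

```text
time: 9.15
tool_pos: [0.4151, 0.1711, 0.3698]
tool_rot: [3.018, 0.652, 1.355]
contact_force: [0.9, 0.1, 0.2]
opening: 0.0003
```

```bash
python3 - <<'E'
from h import *
o,M=st()
d=np.array([0.465,-0.05,0.2])-o['tool_pos'];print(to(d,M)/10,np.linalg.norm(d))
E
```

```text
t 9.15 q [-0.416  0.032  1.866  0.895  1.525 -0.503] pos [0.4151 0.1711 0.3698] F [0.9 0.1 0.2] open 0.0003
tool axes x [ 0.17   0.777 -0.606] y [ 0.985 -0.14   0.098] z [-0.009 -0.614 -0.789]
[-0.00602  0.00635  0.02694] 0.28322574529620675
```

```bash
python3 - <<'E'
from h import *
o,M=st(False)
plan(np.array([0.462,-0.04,0.2])-o['tool_pos'],7)
E
```

```text
[[-0.0053, 0.0059, 0.0263, 0.7, 1], [-0.0053, 0.0062, 0.0263, 0.7, 1], [-0.0053, 0.0066, 0.0262, 0.7, 1], [-0.0053, 0.0069, 0.0261, 0.7, 1], [-0.0053, 0.0072, 0.026, 0.7, 1], [-0.0053, 0.0075, 0.0259, 0.7, 1], [-0.0053, 0.0078, 0.0258, 0.7, 1], [-0.0053, 0.0081, 0.0257, 0.7, 1], [-0.0053, 0.0085, 0.0256, 0.7, 1], [-0.0053, 0.0088, 0.0255, 0.7, 1]]
```

Request:
play_rows(moves=[[[-0.0053,0.006,0.0263,0.7,-1],[-0.0053,0.006,0.0263,0.7,-1],[-0.0053,0.0066,0.0262,0.7,-1],[-0.0053,0.007,0.026,0.7,-1],[-0.0053,0.007,0.026,0.7,-1],[-0.0053,0.0075,0.026,0.7,-1],[-0.0053,0.008,0.026,0.7,-1],[-0.0053,0.008,0.0257,0.7,-1],[-0.0053,0.0085,0.0256,0.7,-1],[-0.0053,0.009,0.0255,0.7,-1]]])

```text
time: 10.15
tool_pos: [0.473, -0.066, 0.208]
tool_rot: [3.077, 0.683, 1.288]
contact_force: [0.2, 0.8, -0.6]
opening: 0.0006
```

```bash
python3 - <<'E'
from h import *
o,M=st()
snap('wrist','w1.png'); snap('scene','s1.png')
B=[0.494,0.1543,1.4184]
cy,sy=np.cos(B[2]),np.sin(B[2]); d=o['tool_pos']-[B[0],B[1],0]
print('box frame',cy*d[0]+sy*d[1],-sy*d[0]+cy*d[1],d[2])
E
```

```text
t 10.15 q [-0.795  0.462  1.76   0.745  1.49  -0.867] pos [ 0.473 -0.066  0.208] F [ 0.2  0.8 -0.6] open 0.0006
tool axes x [ 0.216  0.745 -0.631] y [ 0.97  -0.239  0.05 ] z [-0.114 -0.623 -0.774]
box frame -0.22097403491359444 -0.012696277879997341 0.20803450035431392
```

View pics/w1.png

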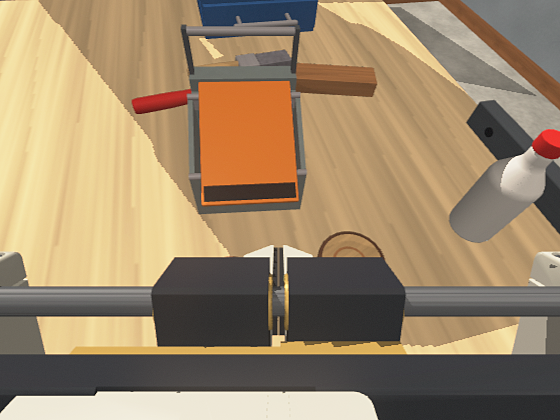

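View pics/s1.png

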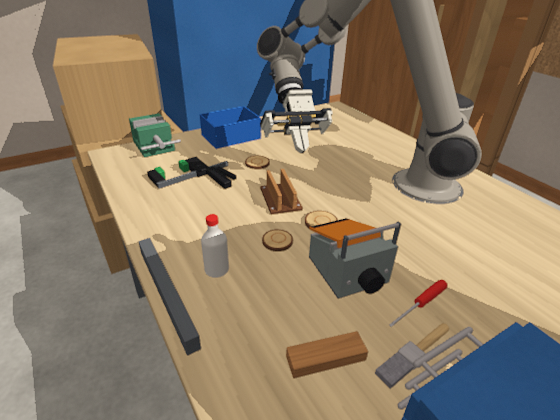

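```bash
python3 - <<'E'
from fit import *
for nm,p in (('fit',[0.494,0.1543,1.4184]),):
    for P in [cov(-75,-55,8),cov(-75,55,8),cov(75,-55,8),cov(75,55,8),[98,-66,170],[98,66,170]]: print(proj('wrist',tf(p,P)))
a=cv2.imread('pics/w1.png'); cv2.imwrite('pics/w1c.png',cv2.resize(a[10:220,170:320],None,fx=3.8/1.4,fy=3.8/1.4,interpolation=cv2.INTER_CUBIC))
E
```

```text
[[297.25049156 197.77850588]]
[[199.51013887 202.1969902 ]]
[[288.34848603  77.34282582]]
[[196.50059736  78.31838335]]
[[296.1900796  29.4393735]]
[[183.39830176  29.09018388]]
```

View pics/w1c.png

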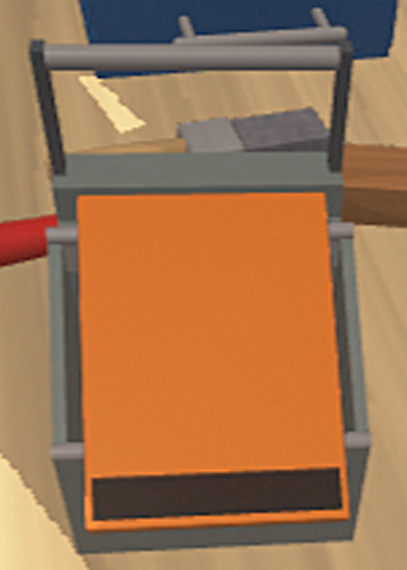

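```bash
cat >> h.py <<'E'
BX=[0.494,0.1543,1.4184]
def b2w(v):
    cy,sy=np.cos(BX[2]),np.sin(BX[2]); return np.array([BX[0]+cy*v[0]-sy*v[1],BX[1]+sy*v[0]+cy*v[1],v[2]])
def w2b(p):
    cy,sy=np.cos(BX[2]),np.sin(BX[2]); d=np.array(p)-[BX[0],BX[1],0]; return np.array([cy*d[0]+sy*d[1],-sy*d[0]+cy*d[1],d[2]])
E
python3 - <<'E'
from h import *
o,M=st(False)
plan(b2w([-.115,0,.05])-o['tool_pos'],3.7)
E
```

```text
[[0.018, -0.003, 0.0054, 0.37, 1], [0.018, -0.003, 0.0054, 0.37, 1], [0.018, -0.003, 0.0055, 0.37, 1], [0.018, -0.0029, 0.0055, 0.37, 1], [0.018, -0.0029, 0.0055, 0.37, 1], [0.018, -0.0029, 0.0055, 0.37, 1], [0.018, -0.0028, 0.0055, 0.37, 1], [0.018, -0.0028, 0.0055, 0.37, 1], [0.018, -0.0027, 0.0056, 0.37, 1], [0.018, -0.0027, 0.0056, 0.37, 1]]
```

Request:
play_rows(moves=[[[0.018,-0.003,0.0055,0.4,-1],[0.018,-0.003,0.0055,0.4,-1],[0.018,-0.003,0.0055,0.4,-1],[0.018,-0.003,0.0055,0.4,-1],[0.018,-0.003,0.0055,0.4,-1],[0.018,-0.003,0.0055,0.4,-1],[0.018,-0.003,0.0055,0.4,-1],[0.018,-0.003,0.0055,0.4,-1],[0.018,-0.003,0.0055,0.4,-1],[0.018,-0.003,0.0055,0.4,-1]]])

```text
time: 11.25
tool_pos: [0.4864, 0.0357, 0.0543]
tool_rot: [3.096, 0.709, 1.244]
contact_force: [-0.2, 0.4, -0.1]
opening: 0.0009
```

```bash
python3 - <<'E'
from h import *
o,M=st();print(w2b(o['tool_pos']))
plan(b2w([-.064,0,.040])-o['tool_pos'],0)
E
```

```text
t 11.25 q [-0.611  0.668  1.999  0.982  1.068 -1.092] pos [0.4864 0.0357 0.0543] F [-0.2  0.4 -0.1] open 0.0009
tool axes x [ 0.244  0.719 -0.651] y [ 0.956 -0.293  0.034] z [-0.166 -0.63  -0.759]
[-0.11833525 -0.01052952  0.05427765]
[[0.0049, -0.0019, -0.0024, 0.0, 1], [0.0049, -0.0019, -0.0024, 0.0, 1], [0.0049, -0.0019, -0.0024, 0.0, 1], [0.0049, -0.0019, -0.0024, 0.0, 1], [0.0049, -0.0019, -0.0024, 0.0, 1], [0.0049, -0.0019, -0.0024, 0.0, 1], [0.0049, -0.0019, -0.0024, 0.0, 1], [0.0049, -0.0019, -0.0024, 0.0, 1], [0.0049, -0.0019, -0.0024, 0.0, 1], [0.0049, -0.0019, -0.0024, 0.0, 1]]
```

Request:
play_rows(moves=[[[0.005,-0.0019,-0.0024,0,-1],[0.005,-0.0019,-0.0024,0,-1],[0.005,-0.0019,-0.0024,0,-1],[0.005,-0.0019,-0.0024,0,-1],[0.005,-0.0019,-0.0024,0,-1],[0.005,-0.0019,-0.0024,0,-1],[0.005,-0.0019,-0.0024,0,-1],[0.005,-0.0019,-0.0024,0,-1],[0.005,-0.0019,-0.0024,0,-1],[0.005,-0.0019,-0.0024,0,-1]]])

```text
time: 12.25
tool_pos: [0.4872, 0.0945, 0.0412]
tool_rot: [3.081, 0.714, 1.233]
contact_force: [-0.8, -1.8, -0.6]
opening: 0.0006
```

```bash
python3 - <<'E'
from h import *
o,M=st();print(w2b(o['tool_pos']))
snap('wrist','w2.png'); a=snap('scene','s2.png'); cv2.imwrite('pics/s2c.png',cv2.resize(a[100:300,220:440,::-1],None,fx=3,fy=3,interpolation=cv2.INTER_CUBIC))
E
```

```text
t 12.25 q [-0.493  0.677  2.066  1.119  0.978 -1.151] pos [0.4872 0.0945 0.0412] F [-0.8 -1.8 -0.6] open 0.0006
tool axes x [ 0.25   0.713 -0.655] y [ 0.955 -0.293  0.046] z [-0.16  -0.637 -0.754]
[-0.06011711 -0.00234038  0.04117742]
```

View pics/s2c.png

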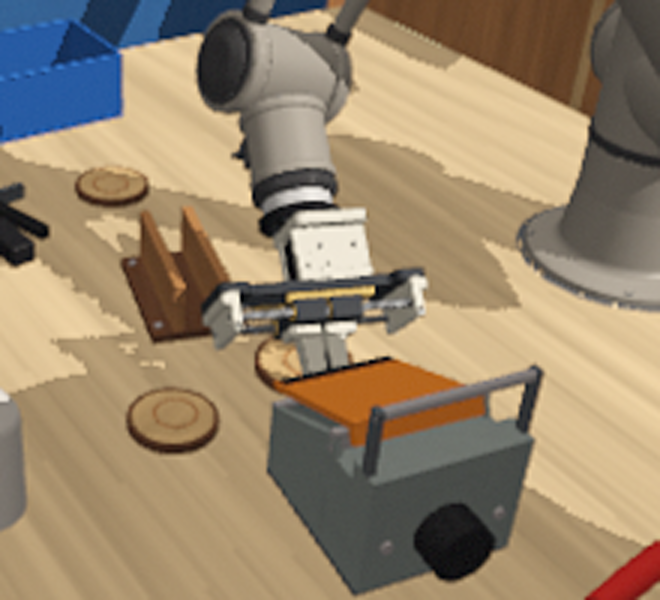

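View pics/w2.png

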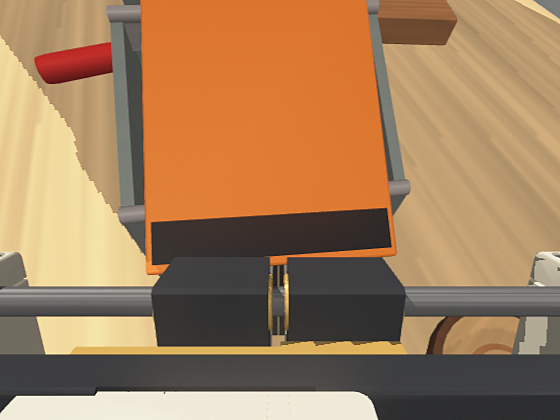

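```bash
cat > arc.py <<'E'
from h import *
def tcp(al,d=24.,s1=135.,s2=111.,beta=40.):
    a=np.radians(al); u=np.array([np.cos(a),np.sin(a)]); n=np.array([-u[1],u[0]]); b=np.radians(beta); f=np.array([np.cos(b),-np.sin(b)]); up=np.array([np.sin(b),np.cos(b)])
    bead=np.array([50.,116.])
    if al>-beta: tc=bead+4*n-s1*u+d*f
    else: tc=bead+4*n-s2*u
    return (tc-9.5*up)/1000
def rows(als,y=0.0):
    o,M=st(); print('box',np.round(w2b(o['tool_pos']),4))
    p=o['tool_pos']
    out=[]
    for a in als:
        t=tcp(a); w=b2w([t[0],y,t[1]]); out.append(to(w-p,M).tolist()+[0,-1]); p=w
    print([[round(v,4) for v in r] for r in out]); print('end box',tcp(als[-1]))
if __name__=='__main__':
    import sys
    a,b=map(float,sys.argv[1:3]); rows(np.linspace(a,b,11)[1:])
E
python3 arc.py 25 0
```

```text
t 12.35 q [-0.492  0.677  2.066  1.119  0.979 -1.151] pos [0.4867 0.0952 0.0412] F [ 0.1  0.2 -0.8] open 0.0
tool axes x [ 0.249  0.714 -0.654] y [ 0.955 -0.292  0.045] z [-0.159 -0.636 -0.755]
box [-0.0596 -0.0018  0.0412]
[[-0.0062, -0.0009, -0.0001, 0, -1], [-0.0051, 0.0005, -0.0029, 0, -1], [-0.005, 0.0005, -0.0031, 0, -1], [-0.0048, 0.0005, -0.0033, 0, -1], [-0.0047, 0.0004, -0.0035, 0, -1], [-0.0045, 0.0004, -0.0037, 0, -1], [-0.0044, 0.0004, -0.0039, 0, -1], [-0.0042, 0.0003, -0.0041, 0, -1], [-0.004, 0.0003, -0.0043, 0, -1], [-0.0038, 0.0003, -0.0045, 0, -1]]
end box [-0.07272142  0.09729568]
```

Request:
play_rows(moves=[[[-0.005,0,-0.002,0,-1],[-0.005,0.0005,-0.003,0,-1],[-0.005,0.0005,-0.003,0,-1],[-0.005,0.0005,-0.0033,0,-1],[-0.0047,0.0005,-0.0035,0,-1],[-0.0045,0.0005,-0.0037,0,-1],[-0.0044,0.0004,-0.004,0,-1],[-0.0042,0.0003,-0.004,0,-1],[-0.004,0.0003,-0.0043,0,-1],[-0.004,0.0003,-0.0045,0,-1]]])

```text
time: 13.35
tool_pos: [0.4841, 0.0826, 0.1032]
tool_rot: [3.083, 0.713, 1.236]
contact_force: [-0.3, -0.5, -0.4]
opening: 0.0005
```

```bash
python3 arc.py 0 -28; python3 - <<'E'
from h import *
a=snap('scene','s3.png'); cv2.imwrite('pics/s3c.png',cv2.resize(a[100:300,220:440,::-1],None,fx=3,fy=3,interpolation=cv2.INTER_CUBIC))
E
```

```text
t 13.35 q [-0.522  0.54   2.04   1.01   1.072 -0.99 ] pos [0.4841 0.0826 0.1032] F [-0.3 -0.5 -0.4] open 0.0005
tool axes x [ 0.249  0.714 -0.654] y [ 0.955 -0.292  0.044] z [-0.16  -0.636 -0.755]
box [-0.0724 -0.0011  0.1032]
[[-0.0006, -0.0011, -0.0005, 0, -1], [-0.0038, 0.0002, -0.0054, 0, -1], [-0.0035, 0.0001, -0.0056, 0, -1], [-0.0033, 0.0001, -0.0057, 0, -1], [-0.003, 0.0, -0.0059, 0, -1], [-0.0027, -0.0, -0.006, 0, -1], [-0.0024, -0.0001, -0.0062, 0, -1], [-0.0021, -0.0001, -0.0063, 0, -1], [-0.0018, -0.0001, -0.0064, 0, -1], [-0.0015, -0.0002, -0.0064, 0, -1]]
end box [-0.05504145  0.16020613]
```

View pics/s3c.png

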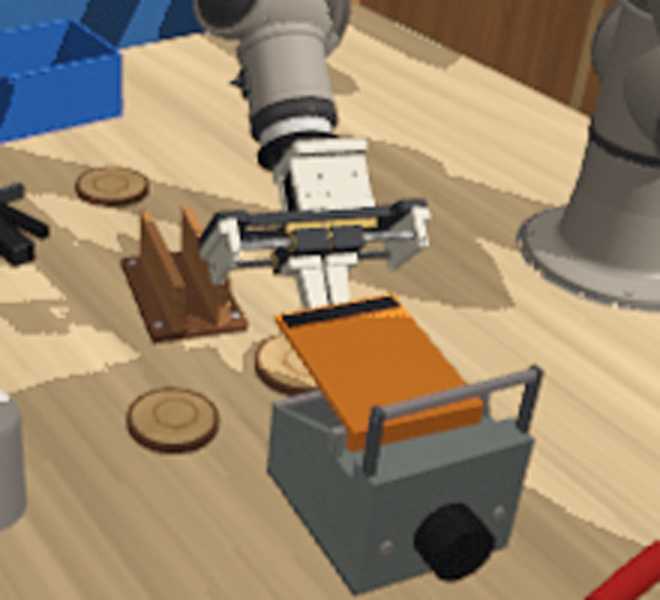

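Request:
play_rows(moves=[[[-0.002,0,-0.003,0,-1],[-0.0038,0,-0.0054,0,-1],[-0.0035,0,-0.0056,0,-1],[-0.0033,0,-0.0057,0,-1],[-0.003,0,-0.006,0,-1],[-0.0027,0,-0.006,0,-1],[-0.0024,0,-0.0062,0,-1],[-0.002,0,-0.0063,0,-1],[-0.0018,0,-0.0064,0,-1],[-0.0015,0,-0.0064,0,-1]]])

```text
time: 14.4
tool_pos: [0.4868, 0.102, 0.1691]
tool_rot: [3.083, 0.713, 1.236]
contact_force: [0.7, -0.8, -0.3]
opening: 0.0002
```

```bash
python3 arc.py -28 -58; python3 - <<'E'
from h import *
a=snap('scene','s4.png'); cv2.imwrite('pics/s4c.png',cv2.resize(a[100:300,220:440,::-1],None,fx=3,fy=3,interpolation=cv2.INTER_CUBIC))
E
```

```text
t 14.4 q [-0.478  0.402  2.     0.963  1.148 -0.809] pos [0.4868 0.102  0.1691] F [ 0.7 -0.8 -0.3] open 0.0002
tool axes x [ 0.249  0.715 -0.654] y [ 0.955 -0.292  0.044] z [-0.16  -0.636 -0.755]
box [-0.0528 -0.0008  0.1691]
[[0.0028, -0.0011, 0.0013, 0, -1], [-0.0009, -0.0003, -0.007, 0, -1], [-0.0005, -0.0004, -0.007, 0, -1], [-0.0001, -0.0004, -0.0071, 0, -1], [0.0002, -0.0004, -0.0058, 0, -1], [0.0005, -0.0004, -0.0058, 0, -1], [0.0008, -0.0005, -0.0057, 0, -1], [0.0011, -0.0005, -0.0057, 0, -1], [0.0014, -0.0005, -0.0056, 0, -1], [0.0017, -0.0006, -0.0055, 0, -1]]
end box [-0.01153533  0.20497559]
```

View pics/s4c.png

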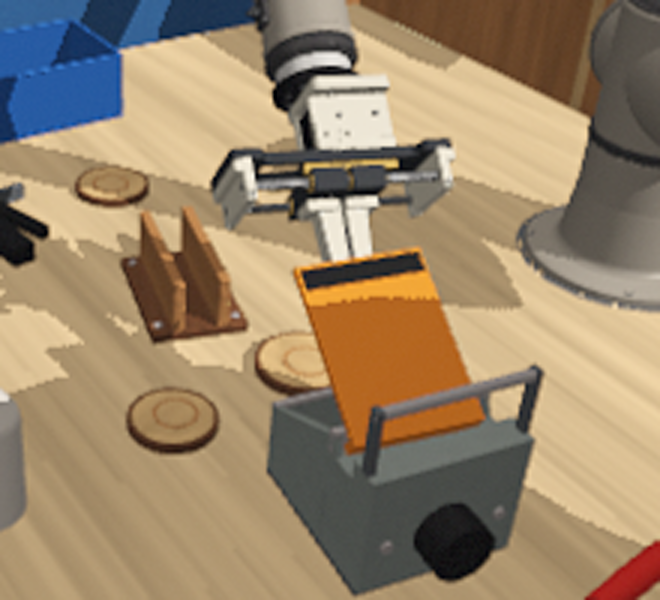

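Request:
play_rows(moves=[[[0,0,-0.005,0,-1],[-0.0005,-0.0003,-0.006,0,-1],[0,-0.0004,-0.006,0,-1],[0,-0.0004,-0.006,0,-1],[0.0003,-0.0004,-0.0058,0,-1],[0.0006,-0.0004,-0.0058,0,-1],[0.0009,-0.0005,-0.0057,0,-1],[0.0011,-0.0005,-0.0057,0,-1],[0.0014,-0.0005,-0.0056,0,-1],[0.0017,-0.0005,-0.0055,0,-1]]])

```text
time: 15.45
tool_pos: [0.4942, 0.1472, 0.2125]
tool_rot: [3.083, 0.712, 1.235]
contact_force: [0.8, -0.6, -1.0]
opening: 0.0002
```

```bash
python3 arc.py -58 -82; python3 - <<'E'
from h import *
a=snap('scene','s5.png'); cv2.imwrite('pics/s5c.png',cv2.resize(a[100:300,220:440,::-1],None,fx=3,fy=3,interpolation=cv2.INTER_CUBIC))
E
```

```text
t 15.45 q [-0.373  0.319  1.964  0.975  1.153 -0.655] pos [0.4942 0.1472 0.2125] F [ 0.8 -0.6 -1. ] open 0.0002
tool axes x [ 0.249  0.715 -0.653] y [ 0.955 -0.292  0.045] z [-0.159 -0.635 -0.756]
box [-0.007  -0.0013  0.2125]
[[0.0029, -0.0014, 0.0044, 0, -1], [0.0018, -0.0005, -0.0043, 0, -1], [0.0019, -0.0005, -0.0042, 0, -1], [0.0021, -0.0005, -0.0041, 0, -1], [0.0023, -0.0006, -0.004, 0, -1], [0.0024, -0.0006, -0.0039, 0, -1], [0.0026, -0.0006, -0.0038, 0, -1], [0.0028, -0.0006, -0.0037, 0, -1], [0.0029, -0.0006, -0.0036, 0, -1], [0.0031, -0.0006, -0.0034, 0, -1]]
end box [0.03240638 0.21919903]
```

View pics/s5c.png

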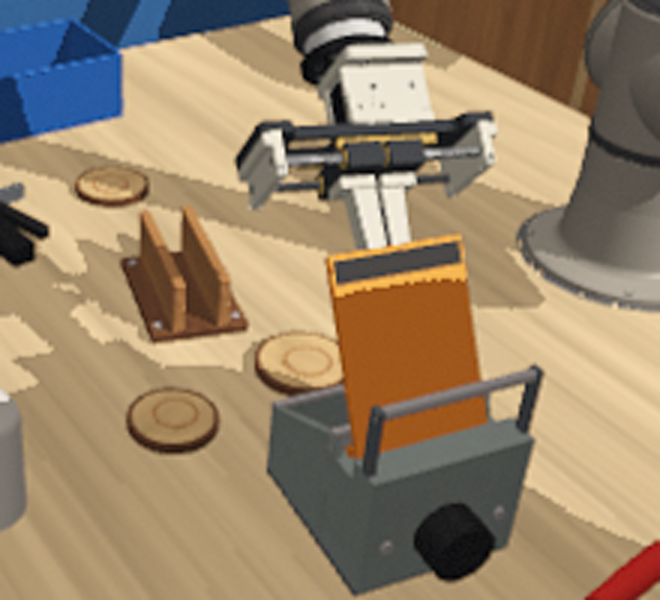

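Request:
play_rows(moves=[[[0.0025,-0.0005,-0.0033,0,-1],[0.0025,-0.0005,-0.0033,0,-1],[0.0025,-0.0005,-0.0033,0,-1],[0.0025,-0.0005,-0.0033,0,-1],[0.0025,-0.0005,-0.0031,0,-1],[0.0027,-0.0005,-0.003,0,-1],[0.0027,-0.0005,-0.003,0,-1],[0.0028,-0.0005,-0.0029,0,-1],[0.0028,-0.0005,-0.0029,0,-1],[0.0028,-0.0005,-0.0028,0,-1]]])

```text
time: 16.5
tool_pos: [0.5012, 0.1913, 0.2194]
tool_rot: [3.083, 0.711, 1.236]
contact_force: [-0.6, -0.8, 0.3]
opening: 0.0
```

```bash
python3 arc.py -82 -98; python3 - <<'E'
from h import *
a=snap('scene','s6.png'); cv2.imwrite('pics/s6c.png',cv2.resize(a[100:300,220:440,::-1],None,fx=3,fy=3,interpolation=cv2.INTER_CUBIC))
E
```

```text
t 16.5 q [-0.267  0.31   1.953  1.014  1.098 -0.588] pos [0.5012 0.1913 0.2194] F [-0.6 -0.8  0.3] open 0.0
tool axes x [ 0.249  0.716 -0.653] y [ 0.955 -0.292  0.044] z [-0.159 -0.635 -0.756]
box [ 0.0377 -0.0015  0.2194]
[[-0.0019, -0.0012, 0.0014, 0, -1], [0.0022, -0.0004, -0.0022, 0, -1], [0.0022, -0.0004, -0.0021, 0, -1], [0.0023, -0.0004, -0.002, 0, -1], [0.0024, -0.0004, -0.002, 0, -1], [0.0024, -0.0005, -0.0019, 0, -1], [0.0025, -0.0005, -0.0018, 0, -1], [0.0025, -0.0005, -0.0018, 0, -1], [0.0026, -0.0005, -0.0017, 0, -1], [0.0026, -0.0005, -0.0016, 0, -1]]
end box [0.0633028  0.21808564]
```

View pics/s6c.png

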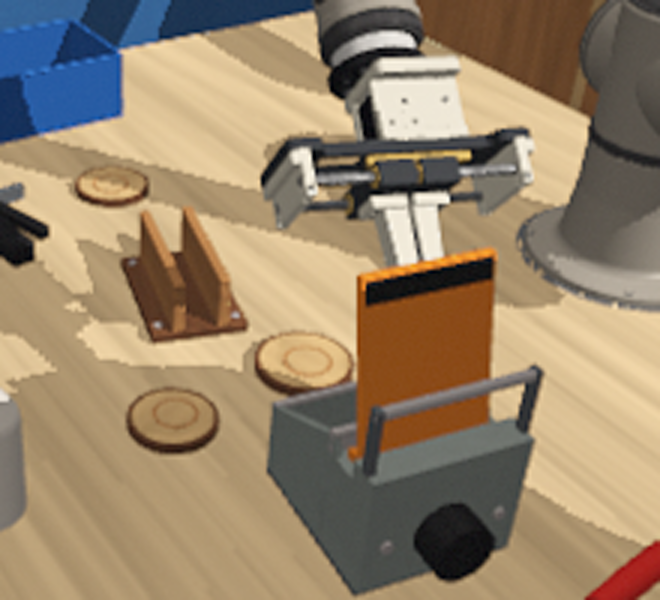

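Request:
play_rows(moves=[[[0.0022,-0.0004,-0.0019,0,-1],[0.0022,-0.0004,-0.0019,0,-1],[0.0022,-0.0004,-0.0019,0,-1],[0.0022,-0.0004,-0.0019,0,-1],[0.0022,-0.0004,-0.0019,0,-1],[0.0022,-0.0004,-0.0019,0,-1],[0.0022,-0.0004,-0.0019,0,-1],[0.0022,-0.0004,-0.0019,0,-1],[0.0022,-0.0004,-0.0019,0,-1],[0.0022,-0.0004,-0.0019,0,-1]]])

```text
time: 17.55
tool_pos: [0.5062, 0.2231, 0.2192]
tool_rot: [3.084, 0.711, 1.237]
contact_force: [-0.1, -0.1, 0.7]
opening: 0.0005
```

```bash
python3 - <<'E'
from h import *
o,M=st();print(w2b(o['tool_pos']))
a=snap('scene','s7.png'); cv2.imwrite('pics/s7c.png',cv2.resize(a[100:300,220:440,::-1],None,fx=3,fy=3,interpolation=cv2.INTER_CUBIC))
E
```

```text
t 17.55 q [-0.191  0.315  1.945  1.046  1.049 -0.551] pos [0.5062 0.2231 0.2192] F [-0.1 -0.1  0.7] open 0.0005
tool axes x [ 0.248  0.716 -0.653] y [ 0.956 -0.292  0.044] z [-0.159 -0.634 -0.756]
[ 0.06983667 -0.00160606  0.21916523]
```

View pics/s7c.png

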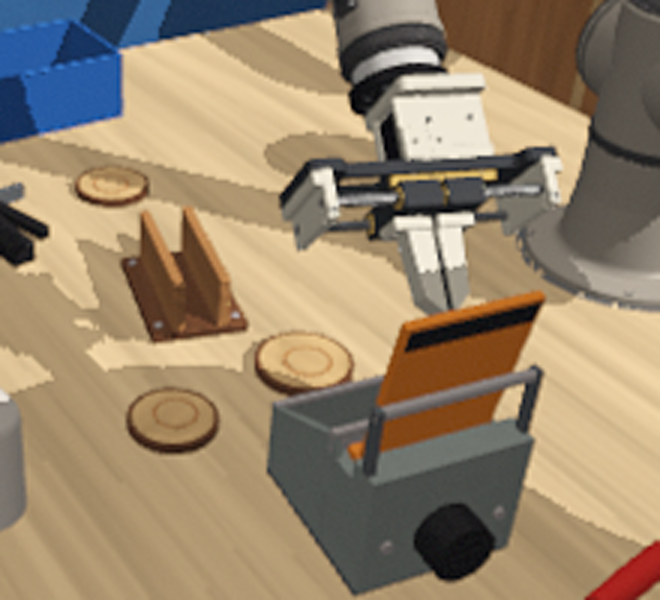

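Request:
play_rows(moves=[[[-0.01,0,0,0,-1],[-0.02,0,0,0,-1],[-0.03,0,0,0,-1],[-0.03,0,0,0,-1],[-0.03,0,0,0,-1],[-0.03,0,0,0,-1],[-0.02,-0.01,0.02,0,-1],[-0.02,-0.02,0.03,0,-1],[-0.02,-0.02,0.03,0,-1],[-0.02,-0.02,0.03,0,-1]]])

```text
time: 18.6
tool_pos: [0.359, 0.0001, 0.2907]
tool_rot: [3.075, 0.718, 1.236]
contact_force: [0.9, -0.8, -0.1]
opening: 0.0007
```

```bash
python3 - <<'E'
from h import *
o,M=st();print(w2b(o['tool_pos']))
p=o['tool_pos']
for w in [(0.30,-0.32,0.40),(-0.12,-0.5,0.40)]:
    d=np.array(w)-p; print(w,to(d,M)/10,np.linalg.norm(d)/0.05); p=np.array(w)
a=snap('scene','s8.png'); cv2.imwrite('pics/s8c.png',cv2.resize(a[100:300,220:440,::-1],None,fx=3,fy=3,interpolation=cv2.INTER_CUBIC))
a=snap('top','t8.png'); cv2.imwrite('pics/t8c.png',cv2.resize(a[195:285,165:365,::-1],None,fx=4,fy=4,interpolation=cv2.INTER_CUBIC))
E
```

```text
t 18.6 q [-0.893  0.088  1.997  0.693  1.594 -0.806] pos [3.590e-01 1.000e-04 2.907e-01] F [ 0.9 -0.8 -0.1] open 0.0007
tool axes x [ 0.247  0.711 -0.658] y [ 0.957 -0.286  0.05 ] z [-0.153 -0.642 -0.751]
[-0.1728993   0.11007023  0.29069818]
(0.3, -0.32, 0.4) [-0.03142  0.00407  0.01324] 6.867195476936999
(-0.12, -0.5, 0.4) [-0.02319 -0.03503  0.01798] 9.13892772703669
```

View pics/s8c.png

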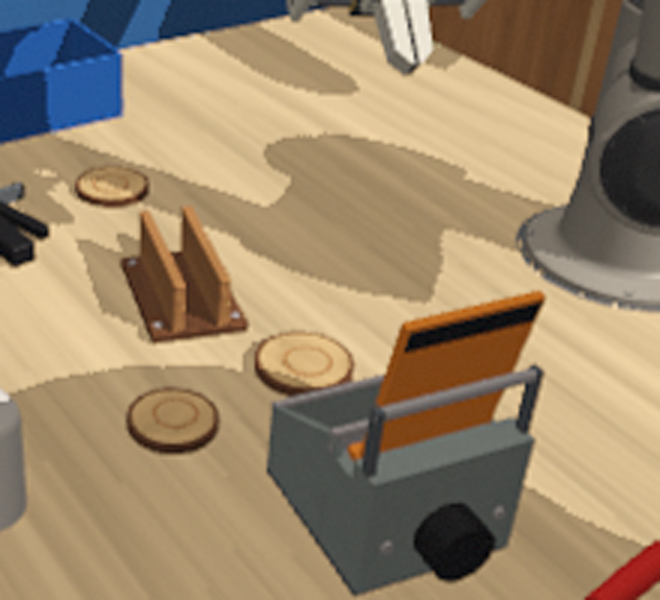

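View pics/t8c.png

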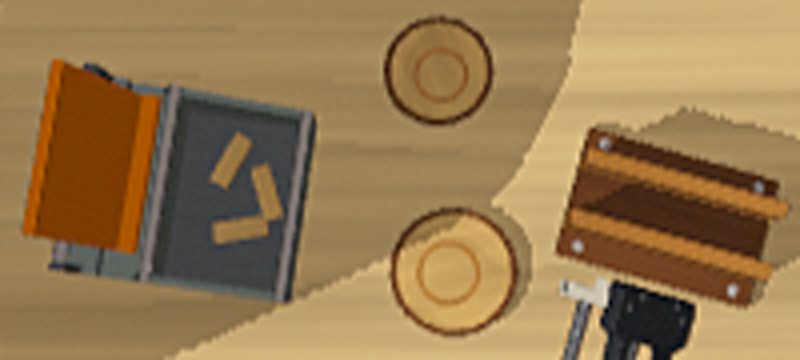

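```bash
python3 - <<'E'
from h import *
def tri(a,b):
    o1,d1=ray('top',a);o2,d2=ray('scene',b)
    A=np.c_[d1,-d2]; t=np.linalg.lstsq(A,o2-o1,rcond=None)[0]; p,q=o1+t[0]*d1,o2+t[1]*d2; return (p+q)/2,np.linalg.norm(p-q)
T=lambda u,v:(165+u/4,195+v/4); S=lambda u,v:(220+u/3,100+v/3)
for a,b in [(T(53,60),S(404,326)),(T(24,235),S(545,293))]:
    p,e=tri(a,b); print(p,e,w2b(p))
E
```

```text
[0.56865286 0.24931465 0.24717666] 0.0011942869084293074 [ 0.10524628 -0.05936374  0.24717666]
[0.45980019 0.26497429 0.24694038] 0.0011302725357341136 [0.10419982 0.05060458 0.24694038]
```

Request:
play_rows(moves=[[[-0.031,0.004,0.013,0,-1],[-0.031,0.004,0.013,0,-1],[-0.031,0.004,0.013,0,-1],[-0.031,0.004,0.013,0,-1],[-0.031,0.004,0.013,0,-1],[-0.031,0.004,0.013,0,-1],[-0.031,0.004,0.013,0,-1],[-0.031,0.004,0.013,0,-1],[-0.031,0.004,0.013,0,-1],[-0.031,0.004,0.013,0,-1]]])

```text
time: 19.7
tool_pos: [0.2942, -0.3247, 0.4066]
tool_rot: [3.083, 0.722, 1.232]
contact_force: [0.4, 0.4, -0.2]
opening: 0.0003
```

Request:
play_rows(moves=[[[-0.023,-0.033,0.018,0,-1],[-0.023,-0.033,0.018,0,-1],[-0.023,-0.033,0.018,0,-1],[-0.023,-0.033,0.018,0,-1],[-0.023,-0.033,0.018,0,-1],[-0.023,-0.033,0.018,0,-1],[-0.023,-0.033,0.018,0,-1],[-0.023,-0.033,0.018,0,-1],[-0.023,-0.033,0.018,0,-1],[-0.023,-0.033,0.018,0,-1]]])

```text
time: 20.7
tool_pos: [-0.1146, -0.5048, 0.4067]
tool_rot: [3.083, 0.74, 1.237]
contact_force: [0.0, 0.8, -0.9]
opening: 0.0007
```

```bash
python3 - <<'E'
from h import *
o,M=st();print('az tcp',np.degrees(np.arctan2(*o['tool_pos'][1::-1])),'tool az',np.degrees(np.arctan2(M[1,0],M[0,0])))
E
```

```text
t 20.7 q [-1.93   0.816  0.498 -0.041  2.658 -1.682] pos [-0.1146 -0.5048  0.4067] F [ 0.   0.8 -0.9] open 0.0007
tool axes x [ 0.242  0.698 -0.674] y [ 0.956 -0.29   0.043] z [-0.166 -0.655 -0.737]
az tcp -102.79185170375429 tool az 70.85970517122068
```

Request:
play_rows(moves=[[[-0.03,-0.002,0.028,0,-1],[-0.03,-0.002,0.028,0,-1],[-0.03,-0.002,0.028,0,-1],[-0.03,-0.002,0.028,0,-1],[-0.03,-0.002,0.028,0,-1],[-0.03,-0.002,0.028,0,-1],[-0.03,-0.002,0.028,0,-1],[-0.03,-0.002,0.028,0,-1],[-0.03,-0.002,0.028,0,-1],[-0.03,-0.002,0.028,0,-1]]])

```text
time: 21.7
tool_pos: [-0.1756, -0.604, 0.2923]
tool_rot: [3.072, 0.877, 1.209]
contact_force: [-0.1, 0.4, 0.3]
opening: 0.0006
```

```bash
python3 - <<'E'
from h import *
o,M=st();print('az tcp',np.degrees(np.arctan2(*o['tool_pos'][1::-1])),'tool az',np.degrees(np.arctan2(M[1,0],M[0,0])),'tilt',np.degrees(np.arccos(-M[2,0])))
a=to([-.33,-.945,0],M)*.05; print(a)
E
```

```text
t 21.7 q [-1.965  1.14   0.037 -0.044  2.657 -1.704] pos [-0.1756 -0.604   0.2923] F [-0.1  0.4  0.3] open 0.0006
tool axes x [ 0.226  0.598 -0.769] y [ 0.952 -0.303  0.044] z [-0.207 -0.742 -0.638]
az tcp -106.20942545135235 tool az 69.26499330069397 tilt 39.74299824009489
[-0.031985 -0.00138   0.038465]
```

```bash
python3 - <<'E'
from h import *
print(proj('scene',[[-.2,-.8,.3],[-.2,-.8,0],[-.25,-.9,.3],[0.236,-0.469,0.227],[0,-1,0],[0.3,-1,0]]))
snap('scene','s9.png')
E
```

```text
[[337.15229487  38.63602897]
 [330.77323808 101.92880212]
 [332.57527541  33.7127694 ]
 [296.36159452  88.38602559]
 [276.7171169   96.15937638]
 [223.65418004 105.60353673]]
```

View pics/s9.png

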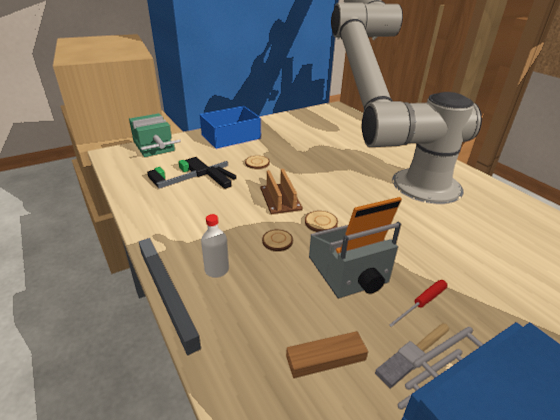

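Request:
play_rows(moves=[[[-0.032,-0.001,0.036,0,-1],[-0.032,-0.001,0.036,0,-1],[-0.032,-0.001,0.036,0,-1],[-0.032,-0.001,0.036,0,-1],[-0.03,-0.001,0.038,0,-1],[-0.03,-0.001,0.038,0,-1],[-0.028,-0.001,0.04,0,-1],[-0.027,-0.001,0.04,0,-1],[-0.026,-0.001,0.04,0,-1],[-0.025,-0.001,0.04,0,-1]]])

```text
time: 22.75
tool_pos: [-0.185, -0.6055, 0.2529]
tool_rot: [3.026, 0.816, 1.147]
contact_force: [-0.1, -0.5, -0.2]
opening: 0.0003
```

```bash
python3 - <<'E'
from h import *
o,M=st();print('az tcp',np.degrees(np.arctan2(*o['tool_pos'][1::-1])),'tool az',np.degrees(np.arctan2(M[1,0],M[0,0])),'tilt',np.degrees(np.arccos(-M[2,0])))
a=to([-.33,-.945,0],M)*.05; print(a)
E
```

```text
t 22.75 q [-1.99   1.202  0.037  0.007  2.657 -1.677] pos [-0.185  -0.6055  0.2529] F [-0.1 -0.5 -0.2] open 0.0003
tool axes x [ 0.282  0.625 -0.728] y [ 0.94  -0.332  0.079] z [-0.192 -0.707 -0.681]
az tcp -106.99404369439969 tool az 65.71194429481855 tilt 43.26325626584178
[-0.03417  0.00017  0.03657]
```

Request:
play_rows(moves=[[[-0.04,0.003,-0.027,0,-1],[-0.04,0.003,-0.027,0,-1],[-0.04,0.003,-0.027,0,-1],[-0.04,0.003,-0.027,0,-1],[-0.04,0.003,-0.027,0,-1],[-0.04,0.003,-0.027,0,-1],[-0.04,0.003,-0.027,0,-1],[-0.04,0.003,-0.027,0,-1],[-0.04,0.003,-0.027,0,-1],[-0.04,0.003,-0.027,0,-1]]])

```text
time: 23.75
tool_pos: [-0.1674, -0.5478, 0.4947]
tool_rot: [3.007, 1.215, 1.125]
contact_force: [-0.1, 0.1, 1.1]
opening: -0.0
```

```bash
cat >> h.py <<'E'
def tilt():
    o,M=st();print('az tcp',np.degrees(np.arctan2(*o['tool_pos'][1::-1])),'tool az',np.degrees(np.arctan2(M[1,0],M[0,0])),'tilt',np.degrees(np.arccos(-M[2,0])))
    return o,M
E
python3 -c "
from h import *
tilt()"
```

```text
t 23.75 q [-2.004  0.804  0.036  0.01   2.657 -1.684] pos [-0.1674 -0.5478  0.4947] F [-0.1  0.1  1.1] open -0.0
tool axes x [ 0.15   0.314 -0.937] y [ 0.948 -0.315  0.047] z [-0.28  -0.896 -0.345]
az tcp -106.9961647765385 tool az 64.43440534990975 tilt 20.384940607017217
```

Request:
play_rows(moves=[[[-0.04,0.002,-0.027,0,-1],[-0.04,0.002,-0.027,0,-1],[-0.04,0.002,-0.027,0,-1],[-0.04,0.002,-0.027,0,-1],[-0.04,0.002,-0.027,0,-1],[-0.04,0.002,-0.027,0,-1],[-0.04,0.002,-0.027,0,-1],[-0.04,0.002,-0.027,0,-1],[0,0,0,0,-1],[0,0,0,0,-1]]])

```text
time: 24.75
tool_pos: [-0.1205, -0.4294, 0.6731]
tool_rot: [2.993, 1.565, 1.11]
contact_force: [-0.8, -0.1, 0.7]
opening: 0.0003
```

```bash
python3 -c "
from h import *
tilt()"
```

```text
t 24.75 q [-2.017  0.453  0.036  0.     2.658 -1.704] pos [-0.1205 -0.4294  0.6731] F [-0.8 -0.1  0.7] open 0.0003
tool axes x [ 0.003  0.005 -1.   ] y [ 0.952 -0.307  0.001] z [-0.307 -0.952 -0.006]
az tcp -105.6722811615286 tool az 63.61015173951492 tilt 0.3232139511836776
```

```bash
python3 - <<'E'
from h import *
o,M=tilt()
w1=np.array([.33,-.3,.5]); w2=b2w([.100,-.004,.36]); print(w2)
M=plan(w1-o['tool_pos'],-45,10,-1,M)
E
```

```text
t 24.75 q [-2.017  0.453  0.036  0.     2.658 -1.704] pos [-0.1205 -0.4294  0.6731] F [-0.8 -0.1  0.7] open 0.0003
tool axes x [ 0.003  0.005 -1.   ] y [ 0.952 -0.307  0.001] z [-0.307 -0.952 -0.006]
az tcp -105.6722811615286 tool az 63.61015173951492 tilt 0.3232139511836776
[0.51313435 0.25253379 0.36      ]
[[0.0175, 0.0389, -0.0261, -4.5, -1], [0.0175, 0.0408, -0.0229, -4.5, -1], [0.0175, 0.0425, -0.0196, -4.5, -1], [0.0175, 0.0439, -0.0163, -4.5, -1], [0.0175, 0.045, -0.0128, -4.5, -1], [0.0175, 0.0459, -0.0092, -4.5, -1], [0.0175, 0.0465, -0.0056, -4.5, -1], [0.0175, 0.0468, -0.0019, -4.5, -1], [0.0175, 0.0468, 0.0018, -4.5, -1], [0.0175, 0.0465, 0.0054, -4.5, -1]]
```

Request:
play_rows(moves=[[[0.03,0.01,-0.01,-4.5,-1],[0.025,0.02,-0.015,-4.5,-1],[0.02,0.03,-0.015,-4.5,-1],[0.0175,0.035,-0.014,-4.5,-1],[0.0175,0.036,-0.01,-4.5,-1],[0.0175,0.037,-0.008,-4.5,-1],[0.0175,0.038,-0.006,-4.5,-1],[0.015,0.038,-0.002,-4.5,-1],[0.01,0.038,0.002,-4.5,-1],[0.01,0.038,0.005,-4.5,-1]]])

```text
time: 25.75
tool_pos: [0.2007, -0.349, 0.5009]
tool_rot: [2.624, 1.555, 1.497]
contact_force: [-0.7, -0.3, 0.8]
opening: 0.0003
```

```bash
python3 - <<'E'
from h import *
o,M=tilt()
w1=np.array([.42,-.12,.42])
M=plan(w1-o['tool_pos'],-30,10,-1,M)
E
```

```text
t 25.75 q [-1.245  0.055  1.154  0.007  1.947 -1.686] pos [ 0.2007 -0.349   0.5009] F [-0.7 -0.3  0.8] open 0.0003
tool axes x [ 0.001  0.016 -1.   ] y [0.903 0.429 0.008] z [ 0.429 -0.903 -0.014]
az tcp -60.089835336119506 tool az 85.75249973234325 tilt 0.9191585862426541
[[0.0085, 0.0296, -0.0111, -3.0, -1], [0.0085, 0.0301, -0.0096, -3.0, -1], [0.0085, 0.0306, -0.008, -3.0, -1], [0.0085, 0.0309, -0.0064, -3.0, -1], [0.0085, 0.0312, -0.0048, -3.0, -1], [0.0085, 0.0314, -0.0031, -3.0, -1], [0.0085, 0.0316, -0.0015, -3.0, -1], [0.0085, 0.0316, 0.0002, -3.0, -1], [0.0085, 0.0315, 0.0018, -3.0, -1], [0.0085, 0.0314, 0.0035, -3.0, -1]]
```

Request:
play_rows(moves=[[[0.0085,0.03,-0.011,-3,0.3],[0.0085,0.03,-0.0096,-3,0.3],[0.0085,0.0306,-0.008,-3,0.3],[0.0085,0.031,-0.0064,-3,0.3],[0.0085,0.031,-0.0048,-3,0.3],[0.0085,0.0314,-0.003,-3,0.3],[0.0085,0.0316,-0.0015,-3,0.3],[0.0085,0.0316,0,-3,0.3],[0.0085,0.0315,0.002,-3,0.3],[0.0085,0.0314,0.0035,-3,0.3]]])

```text
time: 26.75
tool_pos: [0.43, -0.1104, 0.4087]
tool_rot: [2.489, 1.537, 1.909]
contact_force: [-0.0, 0.1, 0.3]
opening: 0.0593
```

```bash
python3 - <<'E'
from h import *
o,M=tilt()
ya=np.degrees(np.arctan2(M[1,1],M[0,1])); print(ya)
M=plan(b2w([.100,-.004,.33])-o['tool_pos'],-(81.3-ya),10,-1,M)
E
```

```text
t 26.75 q [-0.442  0.121  1.325  0.024  1.72  -1.429] pos [ 0.43   -0.1104  0.4087] F [-0.   0.1  0.3] open 0.0593
tool axes x [-0.011  0.032 -0.999] y [0.548 0.836 0.021] z [ 0.836 -0.547 -0.027]
az tcp -14.398198572253365 tool az 109.38273921953267 tilt 1.9508825325001142
56.760273729998254
[[0.0089, 0.0347, -0.0127, np.float64(-2.45), -1], [0.0089, 0.0353, -0.0112, np.float64(-2.45), -1], [0.0089, 0.0357, -0.0097, np.float64(-2.45), -1], [0.0089, 0.0361, -0.0081, np.float64(-2.45), -1], [0.0089, 0.0364, -0.0066, np.float64(-2.45), -1], [0.0089, 0.0366, -0.005, np.float64(-2.45), -1], [0.0089, 0.0368, -0.0035, np.float64(-2.45), -1], [0.0089, 0.0369, -0.0019, np.float64(-2.45), -1], [0.0089, 0.037, -0.0003, np.float64(-2.45), -1], [0.0089, 0.037, 0.0013, np.float64(-2.45), -1]]
```

Request:
play_rows(moves=[[[0.009,0.0347,-0.0127,-2.45,0.3],[0.009,0.035,-0.011,-2.45,0.3],[0.009,0.0357,-0.0097,-2.45,0.3],[0.009,0.036,-0.008,-2.45,0.3],[0.009,0.0364,-0.0066,-2.45,0.3],[0.009,0.0366,-0.005,-2.45,0.3],[0.008,0.0368,-0.0035,-2.45,0.3],[0.008,0.037,-0.002,-2.45,0.3],[0.008,0.037,0,-2.45,0.3],[0.008,0.037,0.0013,-2.45,0.3]]])

```text
time: 27.75
tool_pos: [0.5172, 0.2668, 0.3189]
tool_rot: [2.478, 1.526, 2.341]
contact_force: [-0.4, -0.7, 0.2]
opening: 0.0598
```

```bash
python3 - <<'E'
from h import *
o,M=tilt(); print(w2b(o['tool_pos']))
ya=np.degrees(np.arctan2(M[1,1],M[0,1])); print(ya)
snap('wrist','w10.png');snap('scene','s10.png')
E
```

```text
t 27.75 q [ 0.322  0.411  1.17   0.041  1.58  -1.112] pos [0.5172 0.2668 0.3189] F [-0.4 -0.7  0.2] open 0.0598
tool axes x [-0.031  0.032 -0.999] y [0.137 0.99  0.028] z [ 0.99  -0.136 -0.036]
az tcp 27.287163097382788 tool az 134.1052411343375 tilt 2.5886543405330396
[ 0.11469783 -0.00582484  0.31888239]
82.11435649537573
```

View pics/w10.png

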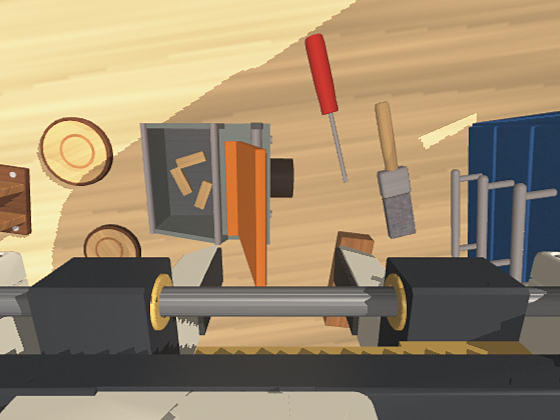

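View pics/s10.png

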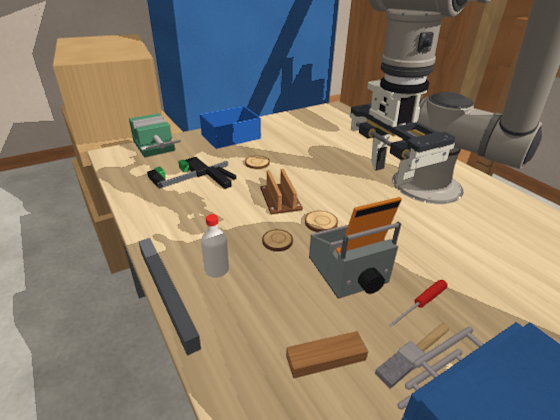

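```bash
python3 - <<'E'
from h import *
o,M=st(False)
print(proj('scene',o['tool_pos']))
print(proj('wrist',[b2w([.1047,-.059,.247]),b2w([.1047,.051,.247]),b2w([.1047,-.004,.247]),o['tool_pos']]))
a=cv2.imread('pics/w10.png'); cv2.imwrite('pics/w10c.png',cv2.resize(a[120:310,140:420],None,fx=2.8,fy=2.8,interpolation=cv2.INTER_CUBIC))
E
```

```text
[[388.61181034 175.46237013]]
[[258.50387708 292.79748186]
 [258.98748168 149.8319958 ]
 [258.73219353 225.30148866]
 [277.57923162 264.74605365]]
```

View pics/w10c.png

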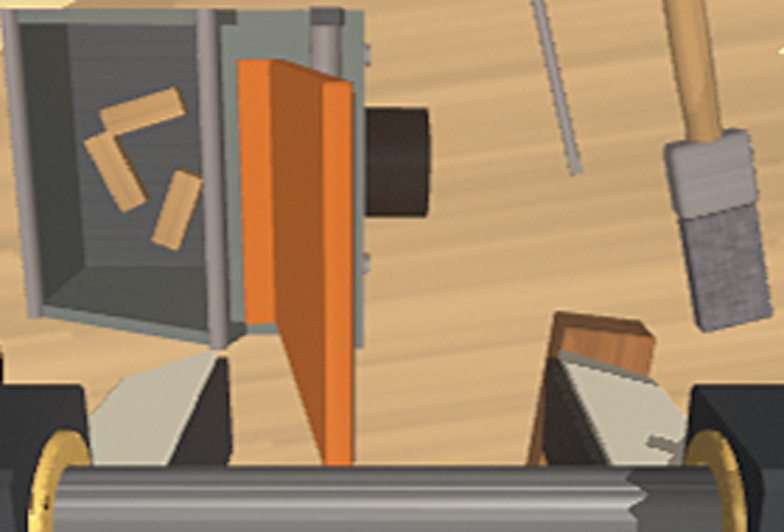

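```bash
python3 - <<'E'
from h import *
o,M=st(False)
p=o['tool_pos']
print(to(b2w([.100,-.004,.29])-p,M)/4,to([0,0,-.085],M)/5)
E
```

```text
[ 6.600e-03 -4.375e-03 -2.500e-05] [ 0.01698 -0.00048  0.00066]
```

Request:
play_rows(moves=[[[0.0066,-0.0044,0,0,0.3],[0.0066,-0.0044,0,0,0.3],[0.0066,-0.0044,0,0,0.3],[0.0066,-0.0044,0,0,0.3],[0.017,-0.0005,0.0007,0,0.3],[0.017,-0.0005,0.0007,0,0.3],[0.017,-0.0005,0.0007,0,0.3],[0.017,-0.0005,0.0007,0,0.3],[0.012,-0.0005,0.0007,0,0.3],[0.005,0,0,0,0.3]]])

```text
time: 28.85
tool_pos: [0.5134, 0.2413, 0.1985]
tool_rot: [2.557, 1.524, 2.411]
contact_force: [0.1, 0.1, 0.2]
opening: 0.0597
```

```bash
python3 - <<'E'
from h import *
o,M=tilt(); print(w2b(o['tool_pos']))
print(to(b2w([.078,0,.203])-b2w([.1,0,.203]),M))
a=snap('wrist','w11.png');cv2.imwrite('pics/w11c.png',cv2.resize(a[120:310,140:420,::-1],None,fx=2.8,fy=2.8,interpolation=cv2.INTER_CUBIC))
a=snap('scene','s11.png'); cv2.imwrite('pics/s11c.png',cv2.resize(a[100:300,280:480,::-1],None,fx=3,fy=3,interpolation=cv2.INTER_CUBIC))
E
```

```text
t 28.85 q [ 0.282  0.453  1.433  0.041  1.281 -1.155] pos [0.5134 0.2413 0.1985] F [0.1 0.1 0.2] open 0.0597
tool axes x [-0.035  0.031 -0.999] y [0.146 0.989 0.026] z [ 0.989 -0.145 -0.039]
az tcp 25.170363877246405 tool az 138.1623434379753 tilt 2.660104233375686
[ 0.08891914 -0.00600109  0.19846202]
[-0.0006 -0.022  -0.0002]
```

View pics/w11c.png

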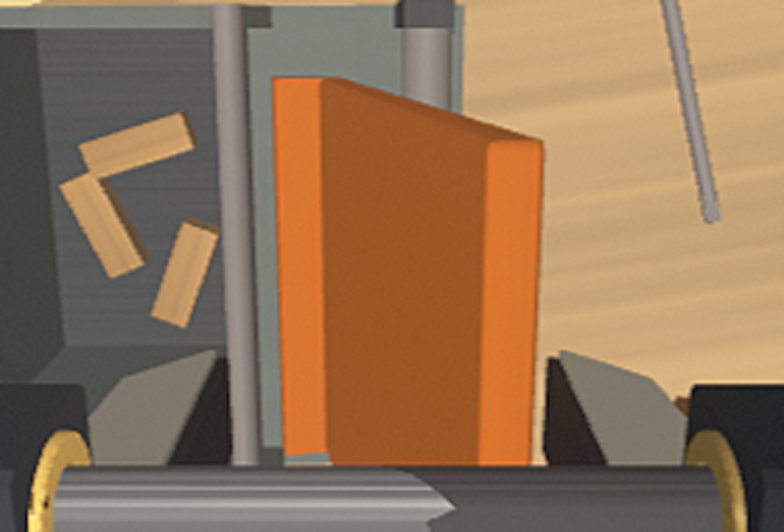

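View pics/s11c.png

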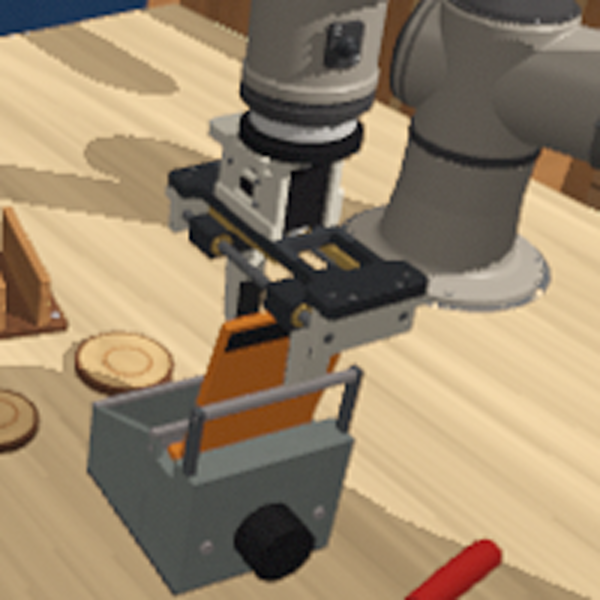

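Request:
play_rows(moves=[[[0,-0.001,0,0,-0.2],[0,-0.0015,0,0,-0.2],[0,-0.0015,0,0,-0.3],[0,-0.0015,0,0,-0.4],[0,-0.0015,0,0,-0.5],[0,-0.0015,0,0,-0.6],[0,-0.001,0,0,-1],[0,0,0,0,-1],[0,0,0,0,-1],[0,0,0,0,-1]]], grip_force=20)

```text
time: 29.95
tool_pos: [0.5131, 0.229, 0.2022]
tool_rot: [2.534, 1.53, 2.388]
contact_force: [-1.0, -2.4, 1.2]
opening: 0.008
```

```bash
python3 - <<'E'
from h import *
o,M=tilt(); print(w2b(o['tool_pos']))
a=snap('wrist','w12.png');cv2.imwrite('pics/w12c.png',cv2.resize(a[120:310,140:420,::-1],None,fx=2.8,fy=2.8,interpolation=cv2.INTER_CUBIC))
a=snap('scene','s12.png'); cv2.imwrite('pics/s12c.png',cv2.resize(a[100:300,280:480,::-1],None,fx=3,fy=3,interpolation=cv2.INTER_CUBIC))
E
```

```text
t 29.95 q [ 0.264  0.439  1.445  0.036  1.279 -1.172] pos [0.5131 0.229  0.2022] F [-1.  -2.4  1.2] open 0.008
tool axes x [-0.03   0.028 -0.999] y [0.146 0.989 0.023] z [ 0.989 -0.145 -0.033]
az tcp 24.054850180752467 tool az 136.8119979423312 tilt 2.3372959338502777
[ 0.0767762  -0.00754441  0.20217069]
```

View pics/w12c.png

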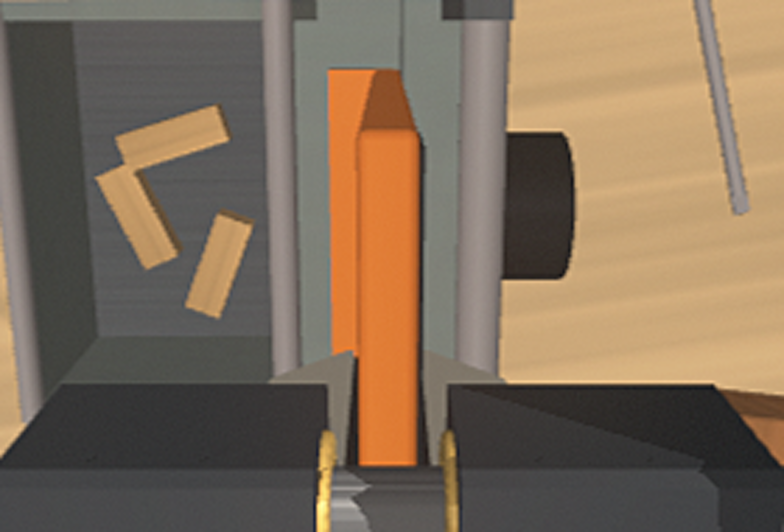

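View pics/s12c.png

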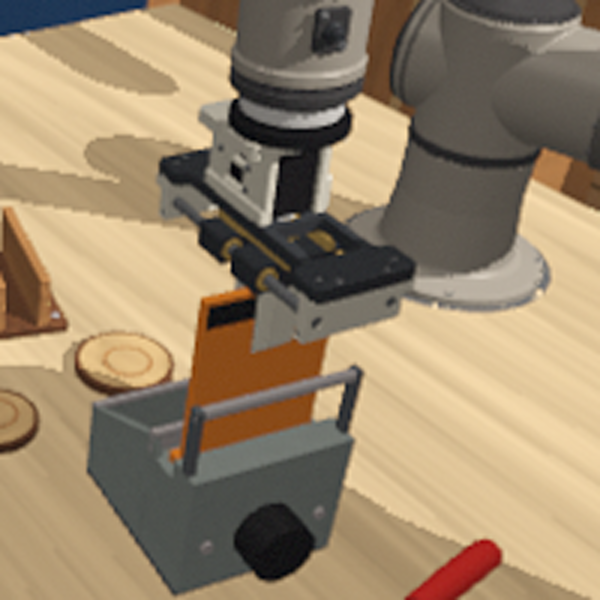

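Request:
play_rows(moves=[[[-0.005,0,0,0,-1],[-0.008,0,0,0,-1],[-0.012,0,-0.0005,0,-1],[-0.015,0,-0.0005,0,-1],[-0.016,0,-0.0005,0,-1],[-0.016,0,-0.0005,0,-1],[-0.016,0,-0.0005,0,-1],[-0.016,0,-0.0005,0,-1],[-0.014,0,-0.0005,0,-1],[-0.01,0,0,0,-1]]], grip_force=25)

```text
time: 31.05
tool_pos: [0.5131, 0.2316, 0.3404]
tool_rot: [2.296, 1.521, 2.154]
contact_force: [-0.0, 0.4, -2.9]
opening: 0.0078
```

```bash
python3 - <<'E'
from h import *
o,M=tilt(); print(w2b(o['tool_pos']))
a=snap('scene','s13.png'); cv2.imwrite('pics/s13c.png',cv2.resize(a[60:300,240:480,::-1],None,fx=2.5,fy=2.5,interpolation=cv2.INTER_CUBIC))
E
```

```text
t 31.05 q [ 0.261  0.363  1.185  0.047  1.609 -1.166] pos [0.5131 0.2316 0.3404] F [-0.   0.4 -2.9] open 0.0078
tool axes x [-0.027  0.041 -0.999] y [0.143 0.989 0.037] z [ 0.989 -0.142 -0.033]
az tcp 24.29217202997755 tool az 123.38974688829113 tilt 2.843120194928537
[ 0.07930459 -0.00716358  0.34042777]
```

View pics/s13c.png

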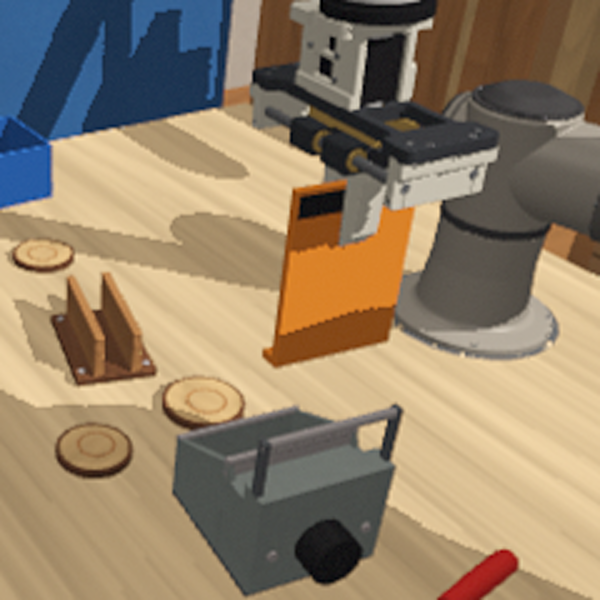

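```bash
cat > rk.py <<'E'
from h import *
RK=np.array([0.4814,-0.1665]); ya=np.radians(-16.0); rx=np.array([np.cos(ya),np.sin(ya),0]); ry=np.array([-np.sin(ya),np.cos(ya),0])
OFF=-0.0035
def info():
    o,M=tilt(); p=o['tool_pos']; bot=p+.102*M[:,0]-0.006*M[:,1]+OFF*M[:,2]
    d=bot-[*RK,0]; print('bottom footprint centre in rack',np.round([d@rx,d@ry,bot[2]],4),'y_az',np.degrees(np.arctan2(M[1,1],M[0,1])))
    return o,M,np.array([d@rx,d@ry,bot[2]])
E
python3 - <<'E'
from rk import *
# edge check: use current wrist calib with old pixel; rel. to tool is fixed
o,M=st(False)
for uv in [(140+388/2.8,120+130/2.8)]:
    oo,d=ray('wrist',uv); O=M.T@(oo-o['tool_pos']); D=M.T@d; t=(-.048-O[0])/D[0]; print('edge in tool frame',O+t*D)
o,M,b=info()
yaw=np.degrees(np.arctan2(M[1,1],M[0,1]))
plan(np.array([.483,-.165,.33])-o['tool_pos'],yaw+16,13,-1,M)
E
```

```text
edge in tool frame [-0.048       0.00045188 -0.05973221]
t 31.1 q [ 0.261  0.362  1.182  0.047  1.61  -1.166] pos [0.5137 0.2317 0.3421] F [ 0.8  0.1 -0.7] open 0.0078
tool axes x [-0.024  0.042 -0.999] y [0.143 0.989 0.038] z [ 0.989 -0.142 -0.03 ]
az tcp 24.274731809039082 tool az 120.17781432526766 tilt 2.7877046132994567
bottom footprint centre in rack [-0.085   0.3886  0.2401] y_az 81.78855920893162
[[-0.0003, -0.0305, 0.002, np.float64(7.52), -1], [-0.0003, -0.03, 0.006, np.float64(7.52), -1], [-0.0003, -0.029, 0.0099, np.float64(7.52), -1], [-0.0003, -0.0274, 0.0136, np.float64(7.52), -1], [-0.0003, -0.0254, 0.0171, np.float64(7.52), -1], [-0.0003, -0.023, 0.0202, np.float64(7.52), -1], [-0.0003, -0.0201, 0.0231, np.float64(7.52), -1], [-0.0003, -0.0169, 0.0255, np.float64(7.52), -1], [-0.0003, -0.0134, 0.0275, np.float64(7.52), -1], [-0.0003, -0.0097, 0.029, np.float64(7.52), -1], [-0.0003, -0.0058, 0.0301, np.float64(7.52), -1], [-0.0003, -0.0019, 0.0306, np.float64(7.52), -1], [-0.0003, 0.0022, 0.0305, np.float64(7.52), -1]]
```

Request:
play_rows(moves=[[[0,-0.0305,0.002,7.5,-1],[0,-0.03,0.006,7.5,-1],[0,-0.029,0.01,7.5,-1],[0,-0.0274,0.0136,7.5,-1],[0,-0.0254,0.017,7.5,-1],[0,-0.023,0.02,7.5,-1],[0,-0.02,0.023,7.5,-1],[0,-0.017,0.0255,7.5,-1],[0,-0.0134,0.0275,7.5,-1],[0,-0.0097,0.029,7.5,-1]]])

```text
time: 32.1
tool_pos: [0.4843, -0.0762, 0.3292]
tool_rot: [-2.842, 1.517, 1.948]
contact_force: [-0.2, 0.5, -2.9]
opening: 0.008
```

```bash
sed -i 's/OFF=-0.0035/OFF=-0.004/' rk.py; python3 - <<'E'
from rk import *
o,M,b=info()
yaw=np.degrees(np.arctan2(M[1,1],M[0,1]))
d=-b[0]*rx-b[1]*ry
plan(d+[0,0,-.05],yaw+16,10,-1,M)
E
```

```text
t 32.1 q [-0.339  0.233  1.396  0.041  1.548 -0.418] pos [ 0.4843 -0.0762  0.3292] F [-0.2  0.5 -2.9] open 0.008
tool axes x [-0.02   0.05  -0.999] y [ 0.997  0.078 -0.016] z [ 0.077 -0.996 -0.051]
az tcp -8.94657115402537 tool az 111.60566714671428 tilt 3.083383015173013
bottom footprint centre in rack [-0.0324  0.0936  0.2276] y_az 4.461559350578598
[[0.0045, -0.0002, 0.0101, np.float64(2.05), -1], [0.0045, 0.0002, 0.0101, np.float64(2.05), -1], [0.0045, 0.0006, 0.0101, np.float64(2.05), -1], [0.0045, 0.0009, 0.0101, np.float64(2.05), -1], [0.0045, 0.0013, 0.0101, np.float64(2.05), -1], [0.0045, 0.0016, 0.01, np.float64(2.05), -1], [0.0045, 0.002, 0.0099, np.float64(2.05), -1], [0.0045, 0.0024, 0.0099, np.float64(2.05), -1], [0.0045, 0.0027, 0.0098, np.float64(2.05), -1], [0.0045, 0.0031, 0.0097, np.float64(2.05), -1]]
```

Request:
play_rows(moves=[[[0.0045,0,0.01,2,-1],[0.0045,0,0.01,2,-1],[0.0045,0.0006,0.01,2,-1],[0.0045,0.001,0.01,2,-1],[0.0045,0.0013,0.01,2,-1],[0.0045,0.0016,0.01,2,-1],[0.0045,0.002,0.01,2,-1],[0.0045,0.0024,0.009,2,-1],[0.0045,0.0027,0.009,2,-1],[0.0045,0.003,0.008,2,-1]]])

```text
time: 33.1
tool_pos: [0.4908, -0.1773, 0.2748]
tool_rot: [-2.495, 1.515, 1.921]
contact_force: [-0.3, -0.5, -2.8]
opening: 0.008
```

```bash
python3 - <<'E'
from rk import *
o,M,b=info()
yaw=np.degrees(np.arctan2(M[1,1],M[0,1]))
d=-b[0]*rx-b[1]*ry
plan(d+[0,0,.095-b[2]],yaw+16,10,-1,M)
snap('wrist','w14.png')
a=snap('scene','s14.png'); cv2.imwrite('pics/s14c.png',cv2.resize(a[60:260,200:400,::-1],None,fx=3,fy=3,interpolation=cv2.INTER_CUBIC))
a=snap('top','t14.png'); cv2.imwrite('pics/t14c.png',cv2.resize(a[190:340,260:420,::-1],None,fx=4,fy=4,interpolation=cv2.INTER_CUBIC))
E
```

```text
t 33.1 q [-0.516  0.325  1.416  0.036  1.443 -0.226] pos [ 0.4908 -0.1773  0.2748] F [-0.3 -0.5 -2.8] open 0.008
tool axes x [-0.019  0.052 -0.998] y [ 0.956 -0.29  -0.033] z [-0.292 -0.955 -0.044]
az tcp -19.85833651249469 tool az 110.0932281273536 tilt 3.1851035669426584
bottom footprint centre in rack [0.0027 0.0009 0.1733] y_az -16.889610552256695
[[0.0078, -0.0, 0.0004, np.float64(-0.09), -1], [0.0078, -0.0, 0.0004, np.float64(-0.09), -1], [0.0078, -0.0, 0.0004, np.float64(-0.09), -1], [0.0078, -0.0, 0.0004, np.float64(-0.09), -1], [0.0078, -0.0, 0.0004, np.float64(-0.09), -1], [0.0078, -0.0, 0.0004, np.float64(-0.09), -1], [0.0078, -0.0, 0.0004, np.float64(-0.09), -1], [0.0078, -0.0, 0.0004, np.float64(-0.09), -1], [0.0078, -0.0, 0.0004, np.float64(-0.09), -1], [0.0078, -0.0, 0.0004, np.float64(-0.09), -1]]
```

View pics/w14.png

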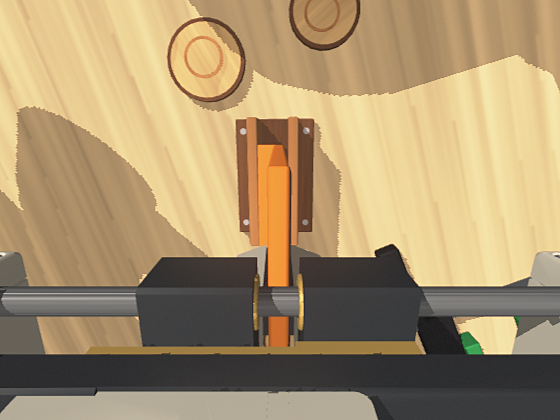

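View pics/s14c.png

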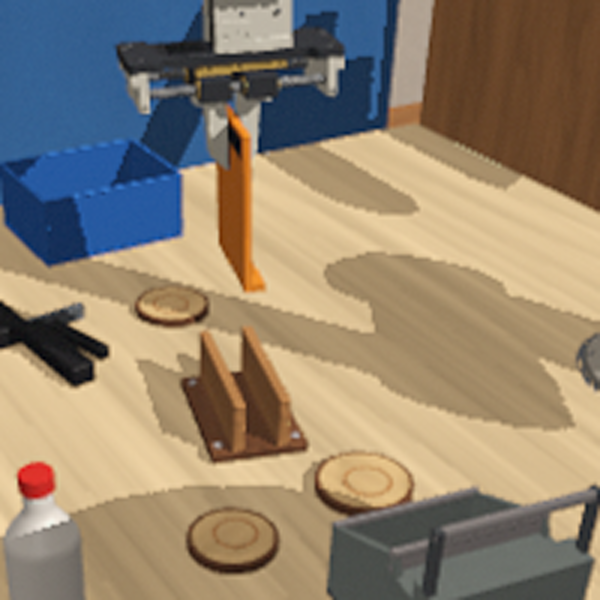

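View pics/t14c.png

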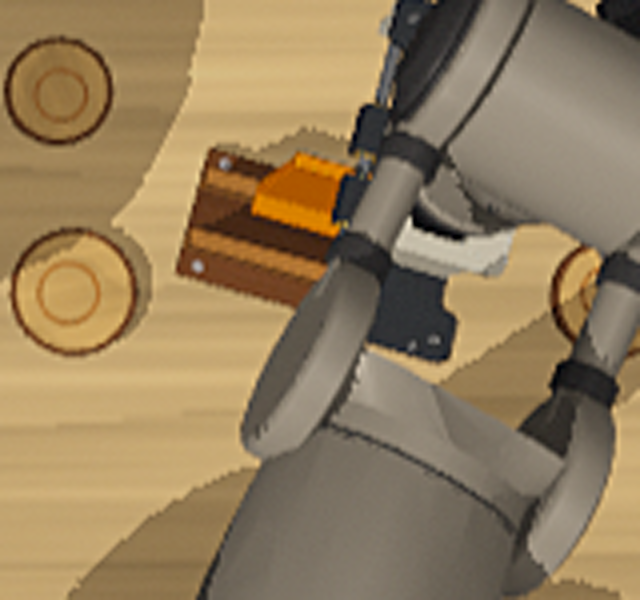

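```bash
python3 - <<'E'
from rk import *
def r2w(x,y,z): return np.array([*RK,0])+x*rx+y*ry+[0,0,z]
print(proj('wrist',[r2w(-.017,.075,.067),r2w(.017,.075,.067),r2w(-.029,.075,.067),r2w(.029,.075,.067),r2w(-.05,.075,.012),r2w(.05,.075,.012),r2w(-.017,0,.067),r2w(.017,0,.067)]))
o,M=st(False); p=o['tool_pos']
q=lambda x,y,z: p+x*M[:,0]+y*M[:,1]+z*M[:,2]
print('cover bottom corners', proj('wrist',[q(.102,-.016,-.059),q(.102,.004,-.059),q(-.048,-.004,-.059),q(-.048,.004,-.059)]))
a=cv2.imread('pics/w14.png'); cv2.imwrite('pics/w14c.png',cv2.resize(a[100:260,200:360],None,fx=4,fy=4,interpolation=cv2.INTER_CUBIC))
E
```

```text
[[257.54828632 119.16761865]
 [288.52230435 118.68182133]
 [246.66716706 119.33827841]
 [299.50549826 118.50956062]
 [235.69403373 121.18055524]
 [314.90545784 119.95300137]
 [259.41980651 186.70313928]
 [288.92150904 186.46283395]]
cover bottom corners [[257.92602051 138.52841949]
 [283.44486379 138.51538333]
 [267.34670916 168.10034441]
 [290.92945748 168.08723299]]
```

View pics/w14c.png

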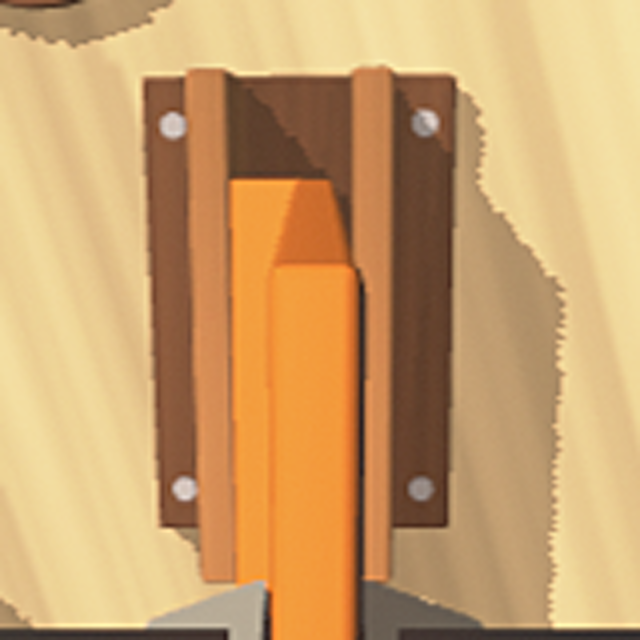

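```bash
sed -i 's/OFF=-0.004/OFF=0.001/; s/-0.1665/-0.1655/' rk.py; python3 - <<'E'
from rk import *
o,M,b=info()
d=-b[0]*rx-b[1]*ry
print(to(d,M)/3, to([0,0,-.06],M)/7)
E
```

```text
t 33.25 q [-0.515  0.325  1.416  0.036  1.444 -0.227] pos [ 0.4906 -0.1769  0.2747] F [ 1.   0.8 -2.4] open 0.0077
tool axes x [-0.02   0.053 -0.998] y [ 0.957 -0.288 -0.034] z [-0.29  -0.956 -0.045]
az tcp -19.82338903956767 tool az 110.67868465782979 tilt 3.2348197081164183
bottom footprint centre in rack [ 0.0025 -0.0047  0.1731] y_az -16.766149169861784
[ 1.00000000e-04 -8.66666667e-04 -1.53333333e-03] [0.00855714 0.0003     0.00038571]
```

Request:
play_rows(moves=[[[0,-0.0009,-0.0015,0,-1],[0,-0.0009,-0.0015,0,-1],[0,-0.0009,-0.0015,0,-1],[0.0086,0.0003,0.0004,0,-1],[0.0086,0.0003,0.0004,0,-1],[0.0086,0.0003,0.0004,0,-1],[0.0086,0.0003,0.0004,0,-1],[0.0086,0.0003,0.0004,0,-1],[0.0086,0.0003,0.0004,0,-1],[0.0086,0.0003,0.0004,0,-1]]])

```text
time: 34.25
tool_pos: [0.4896, -0.1699, 0.211]
tool_rot: [-2.522, 1.515, 1.9]
contact_force: [-0.5, 0.4, -2.1]
opening: 0.0077
```

```bash
python3 - <<'E'
from rk import *
o,M,b=info()
d=-b[0]*rx-b[1]*ry
print(to(d,M)/3, to([0,0,-.06],M)/7)
a=snap('wrist','w15.png'); cv2.imwrite('pics/w15c.png',cv2.resize(a[60:260,180:380,::-1],None,fx=3,fy=3,interpolation=cv2.INTER_CUBIC))
def r2w(x,y,z): return np.array([*RK,0])+x*rx+y*ry+[0,0,z]
print(proj('wrist',[r2w(-.017,.075,.067),r2w(.017,.075,.067)]))
E
```

```text
t 34.25 q [-0.505  0.363  1.539  0.039  1.281 -0.226] pos [ 0.4896 -0.1699  0.211 ] F [-0.5  0.4 -2.1] open 0.0077
tool axes x [-0.018  0.052 -0.998] y [ 0.958 -0.286 -0.032] z [-0.287 -0.957 -0.045]
az tcp -19.141641612680598 tool az 108.88112742660286 tilt 3.1695120672501402
bottom footprint centre in rack [-1.000e-04  1.700e-03  1.093e-01] y_az -16.601979877441646
[-3.33333333e-05  3.33333333e-05  5.66666667e-04] [0.00855714 0.00027143 0.00038571]
[[254.87691567 122.84167584]
 [292.43285429 122.3798089 ]]
```

View pics/w15c.png

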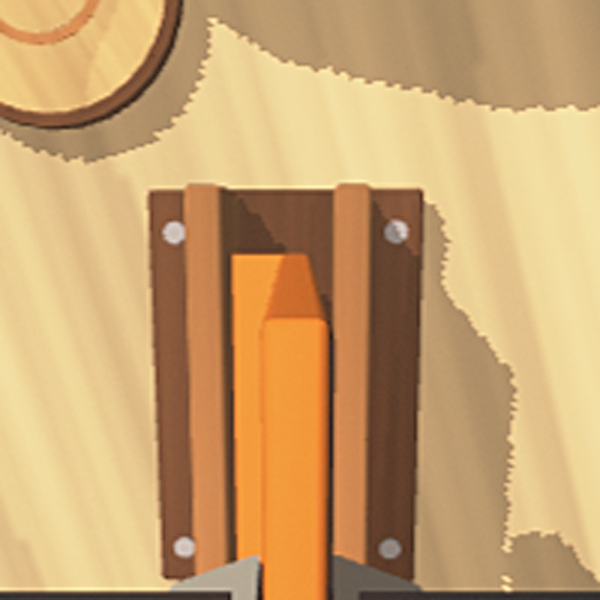

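Request:
play_rows(moves=[[[0.0087,0.0004,0.0006,0,-1],[0.0087,0.0004,0.0006,0,-1],[0.0087,0.0004,0.0006,0,-1],[0.0087,0.0004,0.0006,0,-1],[0.0087,0.0004,0.0006,0,-1],[0.0087,0.0004,0.0006,0,-1],[0.0087,0.0004,0.0006,0,-1],[0.0087,0.0004,0.0006,0,-1],[0.006,0.0003,0.0003,0,-1],[0.004,0,0,0,-1]]])

```text
time: 35.3
tool_pos: [0.4895, -0.1717, 0.1225]
tool_rot: [-2.495, 1.514, 1.926]
contact_force: [-0.3, -0.3, -2.4]
opening: 0.008
```

```bash
python3 - <<'E'
from rk import *
o,M,b=info()
a=snap('wrist','w16.png'); cv2.imwrite('pics/w16c.png',cv2.resize(a[60:260,180:380,::-1],None,fx=3,fy=3,interpolation=cv2.INTER_CUBIC))
def r2w(x,y,z): return np.array([*RK,0])+x*rx+y*ry+[0,0,z]
print(proj('wrist',[r2w(-.017,.075,.067),r2w(.017,.075,.067),r2w(-.01,.055,b[2]),r2w(.01,.055,b[2])]))
a=snap('scene','s16.png'); cv2.imwrite('pics/s16c.png',cv2.resize(a[100:260,200:360,::-1],None,fx=4,fy=4,interpolation=cv2.INTER_CUBIC))
E
```

```text
t 35.3 q [-0.508  0.459  1.656  0.042  1.07  -0.238] pos [ 0.4895 -0.1717  0.1225] F [-0.3 -0.3 -2.4] open 0.008
tool axes x [-0.02   0.053 -0.998] y [ 0.958 -0.286 -0.034] z [-0.287 -0.957 -0.045]
az tcp -19.32330789167607 tool az 110.37378261346619 tilt 3.2591892936204814
bottom footprint centre in rack [0.0001 0.0001 0.0208] y_az -16.61005379163887
[[239.51256857 116.46732176]
 [292.44021731 115.76459445]
 [257.96151777 145.18380308]
 [283.11044934 144.93189873]]
```

View pics/w16c.png

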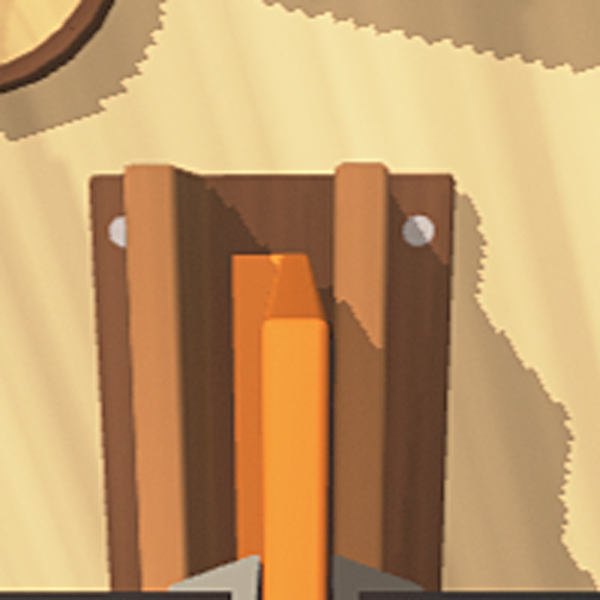

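View pics/s16c.png

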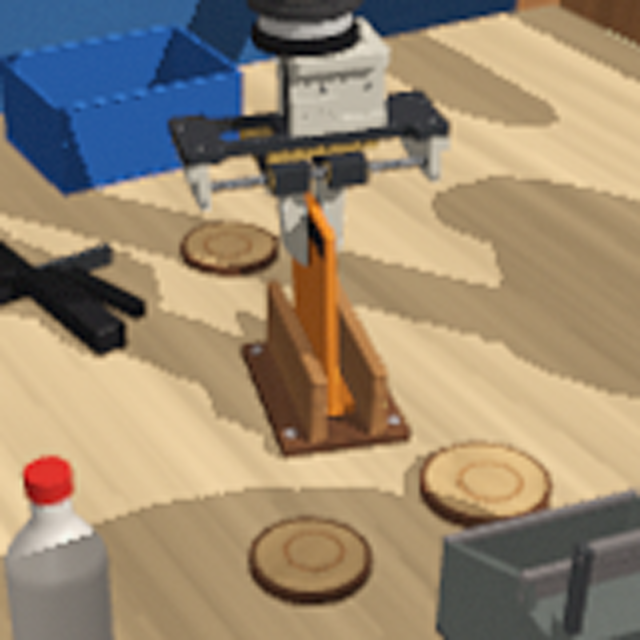

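Request:
play_rows(moves=[[[0.0015,0,0,0,-1],[0.0015,0,0,0,-1],[0.0015,0,0,0,-1],[0.0015,0,0,0,-1],[0.0012,0,0,0,-1],[0.001,0,0,0,-1],[0,0,0,0,-1],[0,0,0,0,-1],[0,0,0,0,-1],[0,0,0,0,-1]]])

```text
time: 36.4
tool_pos: [0.4901, -0.1715, 0.1151]
tool_rot: [-2.526, 1.516, 1.896]
contact_force: [-0.5, 0.3, -2.7]
opening: 0.0081
```

```bash
python3 - <<'E'
from rk import *
o,M,b=info()
E
```

```text
t 36.4 q [-0.507  0.468  1.666  0.043  1.049 -0.239] pos [ 0.4901 -0.1715  0.1151] F [-0.5  0.3 -2.7] open 0.0081
tool axes x [-0.018  0.052 -0.998] y [ 0.958 -0.286 -0.032] z [-0.287 -0.957 -0.045]
az tcp -19.285423126557106 tool az 108.65091725315625 tilt 3.1539726307140312
bottom footprint centre in rack [0.0008 0.0003 0.0134] y_az -16.60652760478383
```

Not yet in contact; a little further.

Request:
play_rows(moves=[[[0.0008,0,0,0,-1],[0.0008,0,0,0,-1],[0.0008,0,0,0,-1],[0,0,0,0,-1],[0,0,0,0,-1],[0,0,0,0,-1],[0,0,0,0,-1],[0,0,0,0,-1],[0,0,0,0,-1],[0,0,0,0,-1]]])

```text
time: 37.4
tool_pos: [0.4905, -0.1714, 0.1144]
tool_rot: [-2.547, 1.517, 1.875]
contact_force: [-0.5, 0.8, -0.8]
opening: 0.0078
```

```bash
python3 - <<'E'
from rk import *
o,M,b=info()
E
```

```text
t 37.4 q [-0.507  0.469  1.667  0.043  1.045 -0.239] pos [ 0.4905 -0.1714  0.1144] F [-0.5  0.8 -0.8] open 0.0078
tool axes x [-0.016  0.051 -0.999] y [ 0.958 -0.286 -0.03 ] z [-0.287 -0.957 -0.045]
az tcp -19.264540728143043 tool az 107.45057036486912 tilt 3.0835076768188094
bottom footprint centre in rack [0.0013 0.0005 0.0127] y_az -16.6018718157455
```

Request:
play_rows(moves=[[[0.0008,0,0,0,-1],[0.0008,0,0,0,-1],[0,0,0,0,-1],[0,0,0,0,-0.7],[0,0,0,0,-0.6],[0,0,0,0,-0.5],[0,0,0,0,-0.4],[0,0,0,0,-0.4],[0,0,0,0,-0.4],[0,0,0,0,-0.4]]])

```text
time: 38.4
tool_pos: [0.4912, -0.1716, 0.1143]
tool_rot: [-2.583, 1.519, 1.838]
contact_force: [-0.4, -0.5, 0.2]
opening: 0.0279
```

```bash
python3 - <<'E'
from rk import *
o,M,b=info()
a=snap('wrist','w17.png'); cv2.imwrite('pics/w17c.png',cv2.resize(a[60:260,180:380,::-1],None,fx=3,fy=3,interpolation=cv2.INTER_CUBIC))
a=snap('scene','s17.png'); cv2.imwrite('pics/s17c.png',cv2.resize(a[100:260,200:360,::-1],None,fx=4,fy=4,interpolation=cv2.INTER_CUBIC))
E
```

```text
t 38.4 q [-0.507  0.469  1.667  0.043  1.043 -0.239] pos [ 0.4912 -0.1716  0.1143] F [-0.4 -0.5  0.2] open 0.0279
tool axes x [-0.014  0.05  -0.999] y [ 0.958 -0.286 -0.028] z [-0.287 -0.957 -0.044]
az tcp -19.25472871215432 tool az 105.33743456068913 tilt 2.994941769344656
bottom footprint centre in rack [0.0023 0.0005 0.0126] y_az -16.609919659029412
```

View pics/w17c.png

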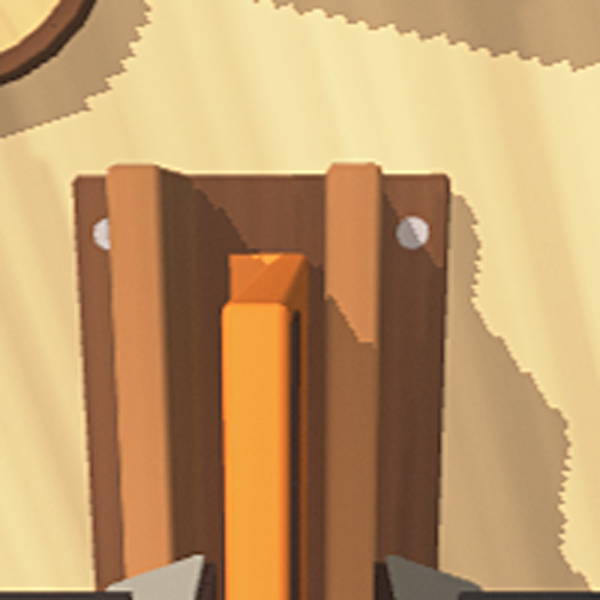

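View pics/s17c.png

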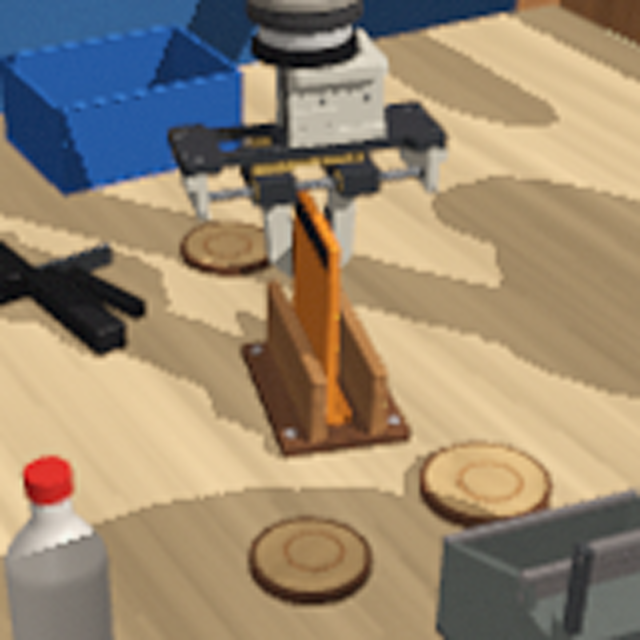

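Request:
play_rows(moves=[[[0,0,0,0,0],[0,0,0,0,0.4],[0,0,0,0,0.4],[0,0,0,0,0.4],[-0.01,0,0,0,0.4],[-0.02,-0.0005,-0.001,0,0.4],[-0.025,-0.0005,-0.001,0,0.4],[-0.025,-0.0005,-0.001,0,0.4],[-0.03,-0.0005,-0.001,0,0.4],[-0.03,-0.0005,-0.001,0,0.4]]])

```text
time: 39.5
tool_pos: [0.4902, -0.1723, 0.2587]
tool_rot: [-2.482, 1.513, 1.94]
contact_force: [0.3, -0.9, 0.7]
opening: 0.0643
```

Request:
play_rows(moves=[[[-0.01,-0.03,0,0,0.4],[0,-0.03,0,0,0.4],[0,-0.03,0,0,0.4],[0,-0.03,0,0,0.4],[0,-0.02,0,0,0.4],[0,0,0.01,0,0.4],[0,0,0.02,0,0.4],[0,0,0.02,0,0.4],[0,0,0.01,0,0.4],[0,0,0,0,0.4]]])

```text
time: 40.5
tool_pos: [0.3376, -0.1943, 0.2826]
tool_rot: [-2.807, 1.53, 1.616]
contact_force: [0.4, 1.0, -1.1]
opening: 0.0643
```

```bash
python3 - <<'E'
from rk import *
o,M,b=info()
a=snap('top','t18.png'); cv2.imwrite('pics/t18c.png',cv2.resize(a[190:340,240:400,::-1],None,fx=4,fy=4,interpolation=cv2.INTER_CUBIC))
a=snap('scene','s18.png'); cv2.imwrite('pics/s18c.png',cv2.resize(a[100:260,200:360,::-1],None,fx=4,fy=4,interpolation=cv2.INTER_CUBIC))
E
```

```text
t 40.5 q [-0.744  0.057  1.733  0.03   1.381 -0.46 ] pos [ 0.3376 -0.1943  0.2826] F [ 0.4  1.  -1.1] open 0.0643
tool axes x [-0.002  0.041 -0.999] y [ 0.958 -0.285 -0.014] z [-0.286 -0.958 -0.039]
az tcp -29.922912005442537 tool az 92.59331313438277 tilt 2.3650382689746245
bottom footprint centre in rack [-0.1377 -0.0643  0.1807] y_az -16.57263626311649
```

View pics/t18c.png

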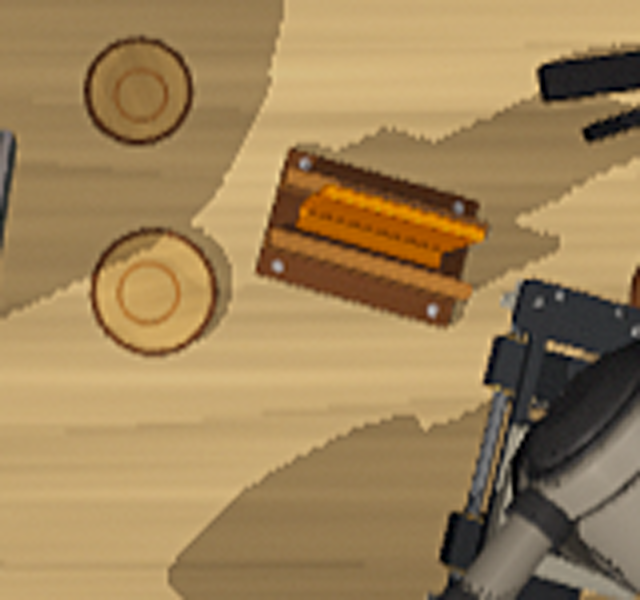

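View pics/s18c.png

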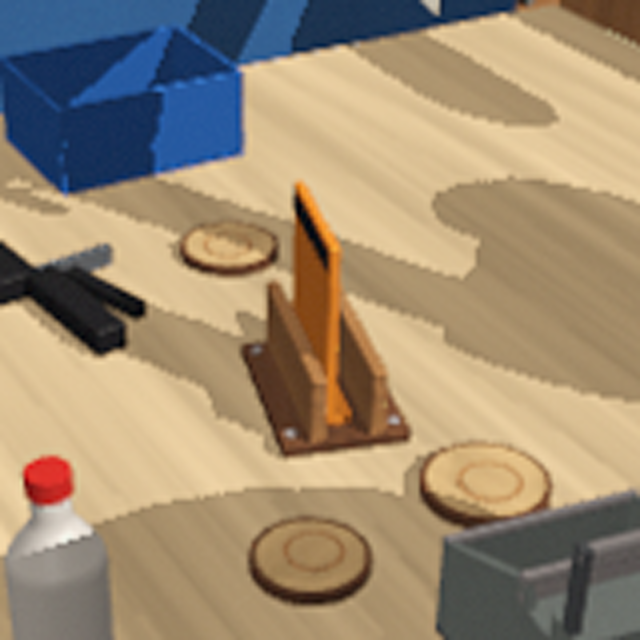

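View pics/s18.png

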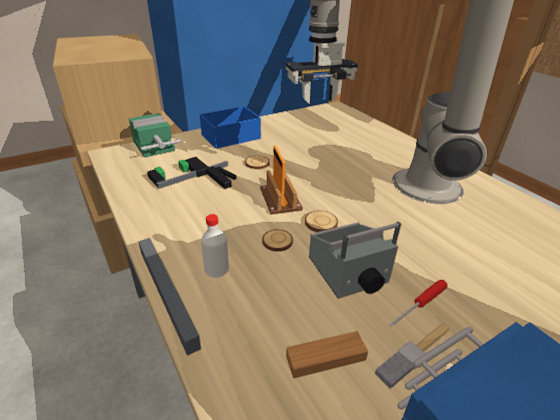

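```bash
python3 - <<'E'
from rk import *
for uv in [(322,188),(484,233)]:
    p=onz('top',(240+uv[0]/4,190+uv[1]/4),.162); d=p-[*RK,0]; print(d@rx,d@ry)
for uv in [(300,210),(442,258)]:
    p=onz('top',(240+uv[0]/4,190+uv[1]/4),.03); d=p-[*RK,0]; print(d@rx,d@ry)
print(robot.hand_in())
E
```

```text
0.009322330001698034 0.05725678280363613
0.009405986686703206 -0.05424497205009142
0.004393705088878317 0.05614924296875117
-0.0016042807945542865 -0.0544191412139446
the job is handed in; nothing more can be done
None
```

The cover is standing upright on its nib end in the rack slot, released, and the job is handed in at about 41 s of the 67 s allowed. The hand-in gave no verdict.

- **Tilting the tool:** The moves can only turn the tool about its own axis. I tilted it by reaching past the arm's outer limit, and straightened it again by raising the arm with one joint at its stop. At those limits the third and fifth joints read within rounding of their stated ends (0.036 against 0.04, and 2.658 against 2.66).
- **Tipping and lifting:** With closed fingertips under the free edge I swung the cover up about the ledge. It dropped its nib end into the gutter and leaned on the rest rail by itself. I then gripped it upright at the top, lifted it straight out past the ledge, turned it and lowered it into the slot.
- **Final position:** In the last top view the two ends of the cover measured +57 and −54 mm along the slot. That puts it about 1.5 mm off centre, within the roughly 2 mm accuracy of the measurement.
- **Forces and gripping:** The highest contact force I read at the end of a move was about 3 N, mostly the cover's own weight. The cover was not dropped.
- **Other things on the bench:** They looked unmoved in the last scene and top pictures, but I did not measure their positions.

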